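# Test three bangles with a sprung probe

## Robot

A 6-joint arm with a two-finger parallel gripper is mounted at the origin on the work surface. World frame = base frame: x ahead of the robot, y to its left, z up, the work surface at z = 0. Lengths are in mm, angles in rad, forces in N, time in s.
With the tool pointing down it reaches from about 400 to 925 mm from the base axis. Payload 12.5 kg.
Tool frame: the origin (TCP) lies at the very end of the fingers, on their centre line; the grasp point (between the pads) lies behind it (env.grip_depth is the z of the grasp point in the tool frame, in mm); z points along the fingers, y is the line along which they close (so a half turn about z gives the same grasp; the last joint's range is limited). The gripper opens to 95 mm and grips with 3 to 60 N. Pads are 20 mm wide; open, the fingers measure 119 mm over their backs; the gripper's body (75 mm by 180 mm) begins 59 mm behind the grasp point.
Start: joints at [-1.335, 0.491, 1.559, -0, 1.092, -0.106], TCP at [209.513, -588.856, 214.661] pointing down, gripper open.
Joint ranges: [-3.1, 3.1], [-0.84, 2.19], [0.05, 2.79], [-1.13, 4.28], [0.06, 2.93], [-2.69, 2.69]. Speed limits (rad/s): [2.22, 2.22, 2.79, 3.14, 3.14, 3.14].

## Interface

Orientations are given as [roll, pitch, yaw] about the fixed x, y, z axes, in that order (R = Rz(yaw) Ry(pitch) Rx(roll)).
In Python, from cell import env, optics gives the robot as it stands.
- The arm moves only by the tool step_arm, never from a script. Its argument "moves" is a list of rows, each an object of numbers: "tx", "ty", "tz": the shift along the tool's x, y, z in mm; "roll": the turn about the tool's z in rad. In form: [{"tx": .., "ty": .., "tz": .., "roll": ..}, ...]. A call has 1 to 12 rows; each row is the pose to reach, as a shift and turn from the pose commanded when the call began, along the tool's axes at that moment; what a row does not reach only later rows make up. A row lasts 1/12 s, in which the tool goes at most 41.7 mm and 7.16 degrees, less where a joint would pass 70% of its speed; a pose out of reach is approached as far as the arm can. A call with a gripper value outside its range is refused whole. "grip" is the finger opening in mm, from 0 to 95.1, set as the call begins (left out, the last holds). The fingers move at their own pace and stop on an object; the grip force is fixed at half the most. Time passes only in rows, so rows that repeat a pose let the fingers close. It gives the time, the measured TCP pose, the force, the opening and the grip force at its end, in the units of the state.
- env.state(): the state, without advancing time (a new reading comes with each control period).
- optics.read_camera(name): name is "scene" or "top" or "wrist"; returns a dict with "pixels" (384x512x3 uint8, blue, green, red), "mtx" (3x3 intrinsics, pixels), "view" (4x4, takes a point from world to camera coordinates). Camera axes: x right, y down, z forward; pixel columns grow to the right and rows downward; lengths in mm; the calibration is good to about 2 mm. A picture is of the moment at which its call begins. There is no depth.
- env.job_done(): hands the job in; it is judged then, once.
The state is a dict: "t": time; "joints": joint angles; "qvel": joint speeds; "tau": joint torques, N m; "eef_pos": TCP position; "tcp_rot": TCP orientation; "ft_force": force on the tool from outside, world axes, zero at the start; "moment": the same for the moment, N m; "opening": opening from 0.0 (shut) to 1.0 (fully open); "grip_force": force on a finger pad.
Only numpy, scipy, OpenCV 4.12 (cv2) and the standard library are available. Lean on these libraries where they do the work, as an engineer would, in place of code of your own. Each camera call takes 0.05 s, during which the arm holds its last target. There are 200 camera calls.

## Task

Take the sprung test probe from its stand and touch its tip to the flat, loosely riveted tab of each bangle on the mandrel, from the thick end to the thin end: each time square to the face of the tab, pressing it home and holding gently with about 4 N for a second, without turning the bangle. Then hang the probe back in its stand by its flange and let go. Leave the can, mallet and brick alone.

Things in the scene. Friction and masses are not known exactly. Their poses are not given: they have to be found in the camera images.
- probe: sprung test probe, 173 mm long, 185 g, hanging in its stand. Origin on its axis under the flange, +z along the axis to the handle. Black square handle 26 x 26 mm, z = +6 to +86 mm, sides facing its x and y; round flange 52 mm across, z = 0 to +6; steel barrel 20 mm across down to z = -68; brass sprung tip 10 mm across, its round end at z = -93
- probe_tip (a point): the end of the probe's tip (ball of 5 mm radius). The tip slides straight back into the barrel by at most 5 mm against a spring of 3 N per mm (no preload), then hits a hard stop; 4 N is 1.3 mm
- stand: fixed metal probe stand, 100 x 100 mm, 115 mm high, origin under its centre. Its 10 mm top plate has a central square hole, 32 x 32 mm, over a base 12 mm thick; walls at its +y and -y edges. The probe hangs in the hole, flange on the plate, so its origin is 115 mm above the stand's
- mandrel: fixed white tapered bangle mandrel, 280 mm long, lying level in a wooden stand (110 x 310 x 16 mm base); origin under the middle of the wooden base. The mandrel's axis runs along the body's y, 80 mm above the origin; the thick end (81 mm across) is at +y, the thin end (47 mm) at -y; -x is the side facing the robot
- bangle1: brass bangle of 7 mm wire around the mandrel at the mandrel's thick end, at y = 75 mm of the mandrel. Origin on the mandrel's axis; its z points out through the tab. It can slip round the mandrel when about 1.2 N or more pushes it sideways (stiff friction, no spring)
- tab1 (a point): centre of the outer face of that bangle's flat round tab (22 mm across, 4 mm thick, tiny dark centre mark); z points straight out of the face. It leans up to 35 degrees from straight up, towards or away from the robot. The tab sits on a loose rivet: at the start it stands up to 5 mm proud; a push of 0.6 N slides it down its z until it seats on the bangle, and only then does it bear a press
- rim1 (a point): the point on the outside of that bangle's wire right under the tab; it moves only if the bangle turns
- bangle2: brass bangle of 7 mm wire around the mandrel in the middle, at y = 0 mm of the mandrel. Origin on the mandrel's axis; its z points out through the tab. It can slip round the mandrel when about 1.2 N or more pushes it sideways (stiff friction, no spring)
- tab2 (a point): centre of the outer face of that bangle's flat round tab (22 mm across, 4 mm thick, tiny dark centre mark); z points straight out of the face. It leans up to 35 degrees from straight up, towards or away from the robot. The tab sits on a loose rivet: at the start it stands up to 5 mm proud; a push of 0.6 N slides it down its z until it seats on the bangle, and only then does it bear a press
- rim2 (a point): the point on the outside of that bangle's wire right under the tab; it moves only if the bangle turns
- bangle3: brass bangle of 7 mm wire around the mandrel at the thin end, at y = -75 mm of the mandrel. Origin on the mandrel's axis; its z points out through the tab. It can slip round the mandrel when about 1.2 N or more pushes it sideways (stiff friction, no spring)
- tab3 (a point): centre of the outer face of that bangle's flat round tab (22 mm across, 4 mm thick, tiny dark centre mark); z points straight out of the face. It leans up to 35 degrees from straight up, towards or away from the robot. The tab sits on a loose rivet: at the start it stands up to 5 mm proud; a push of 0.6 N slides it down its z until it seats on the bangle, and only then does it bear a press
- rim3 (a point): the point on the outside of that bangle's wire right under the tab; it moves only if the bangle turns
- can: bystander: drink can, 66 mm across, 115 mm high, origin under its centre
- mallet: bystander: mallet lying flat, handle 200 mm long, head 50 x 85 x 40 mm, origin under the axis of the handle, which runs from -130 to +70 mm along its x; head at +90 mm
- brick: bystander: soldering brick 90 x 150 x 30 mm, origin under its centre
Things that resemble listed ones, but are neither listed nor needed, are in the scene too. There is more than one size of the probe; the one meant has the size given above.

How it is judged (in metres and radians):
On the way, in this order (a step that is already met when the one before it is completed fails the run):
1. the probe's tip presses with 2 to 6.5 N on the tab of the bangle at the mandrel's thick end, square to it within 14 degrees, for 0.5 s (contact force between probe and bangle1 between 2 and 6.5 N and distance between probe_tip and tab1 below 0.0115 m and angle between the z axis of probe and the z axis of tab1, either way round below 0.25 rad), for 0.5 s.
2. the probe's tip presses with 2 to 6.5 N on the tab of the bangle in the middle, square to it within 14 degrees, for 0.5 s (contact force between probe and bangle2 between 2 and 6.5 N and distance between probe_tip and tab2 below 0.0115 m and angle between the z axis of probe and the z axis of tab2, either way round below 0.25 rad), for 0.5 s.
3. the probe's tip presses with 2 to 6.5 N on the tab of the bangle at the thin end, square to it within 14 degrees, for 0.5 s (contact force between probe and bangle3 between 2 and 6.5 N and distance between probe_tip and tab3 below 0.0115 m and angle between the z axis of probe and the z axis of tab3, either way round below 0.25 rad), for 0.5 s.
At the end, for the whole second after the job is handed in: the probe hangs at rest upright (within 5 degrees) in the stand's hole with its flange on the plate (height within 4 mm, within 10 mm of the stand's centre), and the wire under every tab is within 7 mm of where it was at the start (horizontal distance between probe and stand below 0.01 m and z of probe in the frame of stand between 0.111 and 0.119 m and angle between probe's own z axis and vertical below 0.08 rad and linear speed of probe below 0.02 m/s and distance of each of rim1, rim2, rim3 from where it was at the start of the episode below 0.007 m); the robot touches nothing.
It fails at once if the probe presses on a bangle with more than 14 N (contact force between probe and bangle1 above 14 N or contact force between probe and bangle2 above 14 N or contact force between probe and bangle3 above 14 N).
It fails at once if a bangle is turned: the wire under its tab moves more than 7 mm (not (distance of rim1 from where it was at the start of the episode below 0.007 m) or not (distance of rim2 from where it was at the start of the episode below 0.007 m) or not (distance of rim3 from where it was at the start of the episode below 0.007 m)).
It fails at once if the can, mallet or brick is moved more than 15 mm (distance of any of can, mallet, brick from where it was at the start of the episode above 0.015 m).
It also fails if it takes over 67 s, if anything falls off the work surface, if the arm or the gripper's body presses on something with over 40 N, if the wrist force passes 120 N, or if a joint passes its speed limit or range.

## Working session

There is one attempt and no reset: what is moved stays moved. The work goes in short steps, Python scripts to look and compute and a tool call to move; the robot and the scene stay as the last step left them, time stands still between calls to the robot, and variables do not carry over. Pictures are saved under pics/ and viewed, at most 10 in all, crops included, and the job is handed in when it is done.

Besides the shell and the picture viewer there is one more tool, called after "Request:" as name(argument=value, ...) on one line, values as JSON. step_arm: Moves the arm, as the interface text tells. Its arguments: {"type":"object","properties":{"moves":{"type":"array"},"grip":{"type":"number"}},"required":["moves"]}

```bash
mkdir -p pics; ls
python3 - <<'E'
from cell import env, optics
import cv2, numpy as np
print(env.state(), env.grip_depth)
ims=[]
for n in ("scene","top"):
    r=optics.read_camera(n); cv2.imwrite(f"pics/{n}0.png",r["pixels"]); np.savez(f"{n}0.npz",**r)
    print(n,r["mtx"],r["view"])
    cv2.imwrite(f"pics/{n}0big.png",cv2.resize(r["pixels"],(800,600),interpolation=cv2.INTER_CUBIC))
E
```

```text
pics
{'t': 0.0, 'joints': array([-1.33458755e+00,  4.91538436e-01,  1.55950127e+00, -1.12025192e-05,
        1.09171283e+00, -1.05574872e-01]), 'qvel': array([-0.00021819, -0.00063924, -0.00161314, -0.00012759, -0.00114862,
       -0.00059218]), 'tau': array([-2.48576362e-03, -6.12656736e+01, -2.58184290e+01,  6.91674650e-02,
        4.83084668e-02, -9.11652569e-05]), 'eef_pos': array([ 209.44924615, -588.56918045,  214.05703457]), 'tcp_rot': array([-3.14043818e+00, -1.12347030e-04,  3.41788754e-01]), 'ft_force': array([-0.16303255, -0.29376353, -0.20310321]), 'moment': array([0.0283237 , 0.00263875, 0.00349579]), 'grip_force': 0.0, 'opening': 0.9986228292878566} -18.8
scene [[349.95036238   0.         257.73104867]
 [  0.         349.95036238 183.36899404]
 [  0.           0.           1.        ]] [[ 6.00559626e-01  7.99576950e-01 -2.19911236e-03 -3.16535761e+02]
 [ 4.37698972e-01 -3.31053432e-01 -8.35956479e-01 -1.88308174e+02]
 [-6.69139556e-01  5.01079161e-01 -5.48791335e-01  1.51121771e+03]
 [ 0.00000000e+00  0.00000000e+00  0.00000000e+00  1.00000000e+00]]
top [[350.89948691   0.         254.84808116]
 [  0.         350.89948691 193.57217564]
 [  0.           0.           1.        ]] [[-2.82376809e-03 -9.99994294e-01  1.85404211e-03 -3.64599525e+01]
 [-9.81657822e-01  2.41854073e-03 -1.90635963e-01  6.05824457e+02]
 [ 1.90630392e-01 -2.35834669e-03 -9.81659051e-01  8.72773091e+02]
 [ 0.00000000e+00  0.00000000e+00  0.00000000e+00  1.00000000e+00]]
```

View pics/scene0big.png

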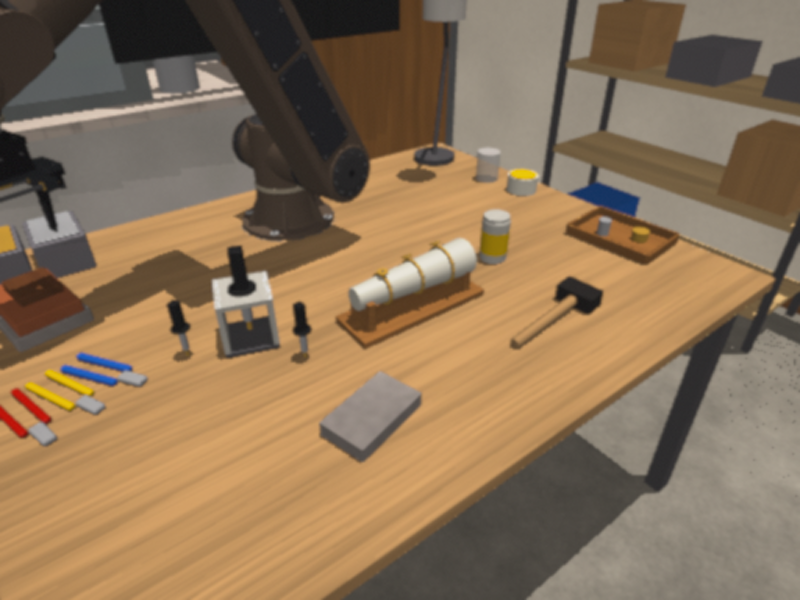

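View pics/top0big.png

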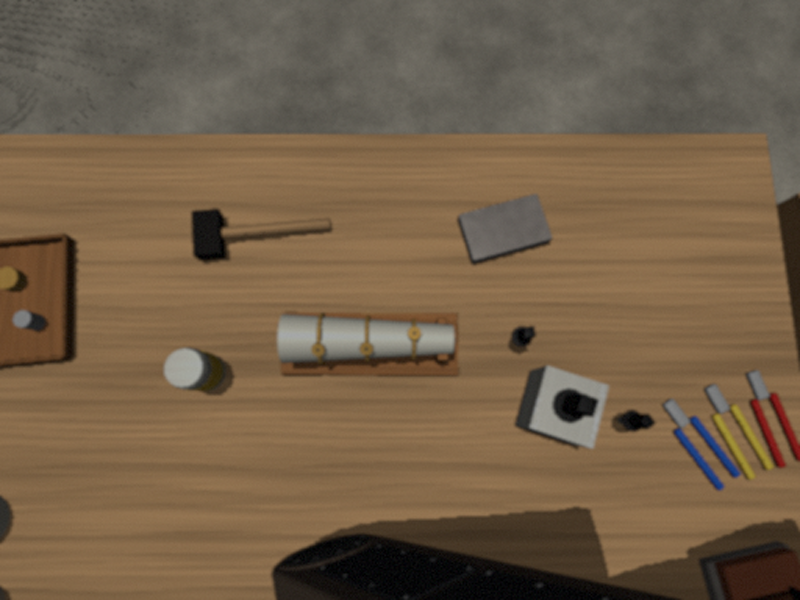

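The scene view shows the stand with the large probe at about (240,290), the mandrel at (415,280), and two smaller decoy probes either side of the stand. In the top view the mandrel is at (367,343) with tabs at (318,350), (366,350) and (414,334), and the stand plate is centred near (570,407).

```bash
cat > h.py <<'E'
import numpy as np, cv2
from cell import env, optics
from scipy.spatial.transform import Rotation as Ro
def ray(r,uv):
    V=np.asarray(r["view"]);R=V[:3,:3];t=V[:3,3]
    d=R.T@np.linalg.solve(r["mtx"],[uv[0],uv[1],1.]);return -R.T@t,d/np.linalg.norm(d)
def onz(r,uv,z):
    c,d=ray(r,uv);return c+d*(z-c[2])/d[2]
def tri(rs,uvs):
    A=np.zeros((3,3));b=np.zeros(3);L=[ray(r,u) for r,u in zip(rs,uvs)]
    for c,d in L:
        P=np.eye(3)-np.outer(d,d);A+=P;b+=P@c
    X=np.linalg.solve(A,b);return X,[np.linalg.norm(np.cross(d,X-c)) for c,d in L]
def proj(r,X):
    V=np.asarray(r["view"]);p=np.asarray(r["mtx"])@(V[:3,:3]@np.asarray(X,float)+V[:3,3]);return p[:2]/p[2]
def totool(dw):  # world shift -> tool axes
    return Ro.from_euler("xyz",env.state()["tcp_rot"]).inv().apply(dw)
E
python3 - <<'E'
from h import *
r=dict(np.load("top0.npz")); s=.64
g=lambda u,v,z:onz(r,(u*s,v*s),z).round(0)
for n,p,z in [("tab1",(318,350),125),("tab2",(366,350),120),("tab3",(414,334),115),("stand c",(576,407),115),("handle top",(586,405),201),("flange",(572,405),121),("can",(187,369),115),("brick",(505,228),30),("mallethead",(208,235),40),("decoyA",(527,333),80),("decoyB",(643,421),80),
 ("base ll",(283,375),16),("base lr",(458,375),16),("base ur",(458,313),16)]: print(n,g(*p,z))
# plate corners
hsv=cv2.cvtColor(r["pixels"],cv2.COLOR_BGR2HSV)
m=((hsv[...,1]<60)&(hsv[...,2]>120)).astype(np.uint8)
for c in cv2.findContours(m,0,2)[0]:
    if cv2.contourArea(c)>150: 
        q=cv2.minAreaRect(c); print(q,[onz(r,p,115).round(0).tolist() for p in cv2.boxPoints(q)])
w=optics.read_camera("wrist");C=ray(w,(256,192));st=env.state()
print(w["mtx"][0],"wrist cam in tool:",totool(C[0]-st["eef_pos"]),totool(C[1]),totool(np.array(w["view"])[0,:3]))
E
```

```text
tab1 [518.  86. 125.]
tab2 [518.  12. 120.]
tab3 [544. -63. 115.]
stand c [ 430. -311.  115.]
handle top [ 433. -297.  201.]
flange [ 433. -303.  121.]
can [490. 291. 115.]
brick [ 747. -231.   30.]
mallethead [732. 299.  40.]
decoyA [ 550. -249.   80.]
decoyB [ 408. -427.   80.]
base ll [486. 162.  16.]
base lr [ 486. -141.   16.]
base ur [ 595. -144.   16.]
((364.53839111328125, 260.3359375), (43.990318298339844, 42.39524841308594), 17.927919387817383) [[400.0, -233.0, 115.0], [495.0, -270.0, 115.0], [462.0, -369.0, 115.0], [368.0, -331.0, 115.0]]
((117.0, 235.0), (24.0, 24.0), 90.0) [[522.0, 329.0, 115.0], [522.0, 270.0, 115.0], [464.0, 266.0, 115.0], [464.0, 324.0, 115.0]]
((278.0, 215.5), (15.0, 24.0), 90.0) [[558.0, -65.0, 115.0], [558.0, -125.0, 115.0], [521.0, -124.0, 115.0], [521.0, -65.0, 115.0]]
((249.5, 215.5), (17.0, 27.0), 90.0) [[561.0, 9.0, 115.0], [561.0, -58.0, 115.0], [519.0, -58.0, 115.0], [519.0, 8.0, 115.0]]
((219.0, 215.0), (20.0, 28.0), 90.0) [[566.0, 85.0, 115.0], [566.0, 16.0, 115.0], [517.0, 16.0, 115.0], [517.0, 84.0, 115.0]]
((189.5, 214.5), (23.0, 25.0), 90.0) [[571.0, 155.0, 115.0], [571.0, 93.0, 115.0], [514.0, 91.0, 115.0], [514.0, 153.0, 115.0]]
[281.41372568   0.         257.19559148] wrist cam in tool: [  73.92439236   -0.49312942 -170.58490645] [-0.26949854 -0.0046183   0.96298972] [-1.33972219e-03  9.99999103e-01  9.24117694e-06]
```

Mandrel is nearly aligned with the world axes, near (541,10). The stand is near (433,-303). Next: close wrist views, the stand first.

Request:
step_arm(moves=[{"tz": -46},{"tx": 232,"ty": -193,"tz": -46},{"tx": 232,"ty": -193,"tz": -46},{"tx": 232,"ty": -193,"tz": -46},{"tx": 232,"ty": -193,"tz": -46},{"tx": 232,"ty": -193,"tz": -46},{"tx": 232,"ty": -193,"tz": -46},{"tx": 232,"ty": -193,"tz": -46},{"tx": 232,"ty": -193,"tz": -46},{"tx": 232,"ty": -193,"tz": -46},{"tx": 232,"ty": -193,"tz": -46},{"tx": 232,"ty": -193,"tz": -46}])

```text
validation failed for argument at $.mo...
```

Run:
```python
from h import *
w=optics.read_camera("wrist");np.savez("w1.npz",**w);cv2.imwrite("pics/w1.png",w["pixels"])
print(env.state()["eef_pos"],env.state()["tcp_rot"],env.state()["joints"])
print("px to mandrel view A (480,10,215):",totool(np.array([480,10,215])-env.state()["eef_pos"]))
```

```text
[ 209.49220043 -588.72734406  214.30427577] [-3.1410087e+00 -6.5436140e-05  3.4183166e-01] [-1.33458579e+00  4.91316752e-01  1.55918331e+00  3.95330684e-06
  1.09168019e+00 -1.05622968e-01]
px to mandrel view A (480,10,215): [ 4.55558263e+02 -4.73408813e+02 -3.89465213e-01]
```

View pics/w1.png

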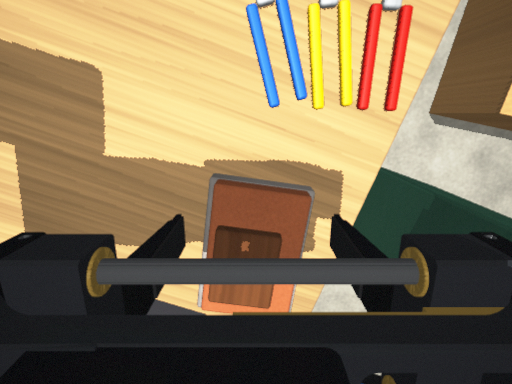

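The move was refused, so the arm has not moved. The wrist view shows only the table, the red block and tools, with the fingers occupying rows below about 215. I'll resend with all keys in each row.

Request:
step_arm(moves=[{"tx": 0,"ty": 0,"tz": -46,"roll": 0},{"tx": 232,"ty": -193,"tz": -46,"roll": 0},{"tx": 232,"ty": -193,"tz": -46,"roll": 0},{"tx": 232,"ty": -193,"tz": -46,"roll": 0},{"tx": 232,"ty": -193,"tz": -46,"roll": 0},{"tx": 232,"ty": -193,"tz": -46,"roll": 0},{"tx": 232,"ty": -193,"tz": -46,"roll": 0},{"tx": 232,"ty": -193,"tz": -46,"roll": 0},{"tx": 232,"ty": -193,"tz": -46,"roll": 0},{"tx": 232,"ty": -193,"tz": -46,"roll": 0},{"tx": 232,"ty": -193,"tz": -46,"roll": 0},{"tx": 232,"ty": -193,"tz": -46,"roll": 0}])

```text
t: 1.2
eef_pos: [363.1, -330.2, 260.6]
tcp_rot: [3.141, 0.0, 0.341]
ft_force: [-0.6, -0.1, -0.2]
opening: 1.0
grip_force: 0.0
```

Run:
```python
from h import *
w=optics.read_camera("wrist");np.savez("w1.npz",**w);cv2.imwrite("pics/w1b.png",w["pixels"])
s=env.state();print(s["t"],s["eef_pos"],s["tcp_rot"],s["joints"])
print("to view A:",totool(np.array([480,10,215])-s["eef_pos"]))
```

```text
1.25 [ 362.90287355 -330.37982491  260.50798919] [3.14146299e+00 1.96985195e-04 3.40597823e-01] [-8.73079625e-01  2.49628275e-01  1.81550317e+00 -2.61153285e-04
  1.07640861e+00  3.57242776e-01]
to view A: [ 224.08355325 -281.71627369   45.42732231]
```

View pics/w1b.png

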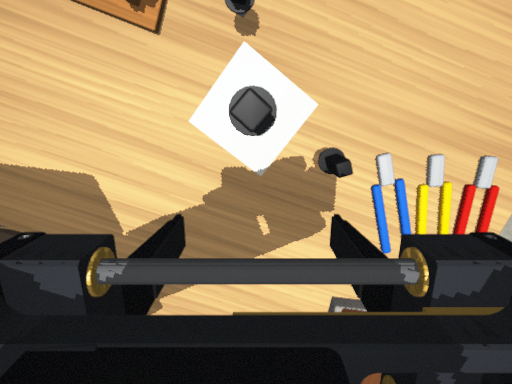

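The wrist view shows the white plate as a diamond with corners near (245,42), (318,103), (258,172) and (190,121). The handle is centred near (252,110) and roughly square to the plate. Now on to the mandrel view.

Request:
step_arm(moves=[{"tx": 224,"ty": -282,"tz": 0,"roll": 0.34},{"tx": 224,"ty": -282,"tz": 0,"roll": 0.34},{"tx": 224,"ty": -282,"tz": 0,"roll": 0.34},{"tx": 224,"ty": -282,"tz": 0,"roll": 0.34},{"tx": 224,"ty": -282,"tz": 45,"roll": 0.34},{"tx": 224,"ty": -282,"tz": 45,"roll": 0.34},{"tx": 224,"ty": -282,"tz": 45,"roll": 0.34},{"tx": 224,"ty": -282,"tz": 45,"roll": 0.34},{"tx": 224,"ty": -282,"tz": 45,"roll": 0.34},{"tx": 224,"ty": -282,"tz": 45,"roll": 0.34},{"tx": 224,"ty": -282,"tz": 45,"roll": 0.34},{"tx": 224,"ty": -282,"tz": 45,"roll": 0.34}])

```text
t: 2.25
eef_pos: [480.0, 10.5, 215.4]
tcp_rot: [3.141, 0.001, 0.001]
ft_force: [0.5, -0.8, -0.7]
opening: 1.002
grip_force: 0.0
```

Run:
```python
from h import *
w=optics.read_camera("wrist");np.savez("wA.npz",**w);cv2.imwrite("pics/wA.png",cv2.resize(w["pixels"][:260],(800,406)))
s=env.state();print(s["t"],s["eef_pos"],s["tcp_rot"],s["joints"])
# stand from w1
r=dict(np.load("w1.npz"));g=cv2.cvtColor(r["pixels"],cv2.COLOR_BGR2HSV)
m=((g[...,1]<40)&(g[...,2]>180)).astype(np.uint8);m[:,330:]=0;m[:30]=0;m[180:]=0
c=max(cv2.findContours(m,0,2)[0],key=cv2.contourArea);hull=cv2.convexHull(c)
q=cv2.approxPolyDP(hull,6,True)[:,0];P=np.array([onz(r,p,115)[:2] for p in q]);print(q.tolist(),P.round(1).tolist())
e=np.roll(P,-1,0)-P;print("sides",np.linalg.norm(e,axis=1).round(1),"ang",np.degrees(np.arctan2(e[:,1],e[:,0])).round(1),"c",P.mean(0))
# handle top
k=((g[...,2]<110)).astype(np.uint8);k[:,:200]=0;k[:,300:]=0;k[:70]=0;k[145:]=0
c=max(cv2.findContours(k,0,2)[0],key=cv2.contourArea);print("flange",cv2.minEnclosingCircle(c),onz(r,cv2.minEnclosingCircle(c)[0],121))
gr=cv2.resize(r["pixels"][70:150,205:305],(800,640))[:600];cv2.imwrite("pics/handle.png",cv2.convertScaleAbs(gr,alpha=2.))
```

```text
2.3 [479.98008953  10.07241751 215.645091  ] [3.14131577e+00 7.34051739e-05 2.07789538e-04] [-1.16557811e-01  2.84632791e-01  1.90131165e+00 -3.47184197e-04
  9.55688889e-01  1.45423106e+00]
[[243, 42], [317, 104], [257, 171], [189, 121]] [[493.9, -268.1], [463.2, -362.5], [372.5, -326.1], [400.2, -237.6]]
sides [99.3 97.7 92.7 98.6] ang [-108.   158.1   72.7  -18. ] c [ 432.46158979 -298.582663  ]
flange ((252.5, 110.94680786132812), 24.570398330688477) [ 433.26057725 -299.59377779  121.        ]
```

View pics/wA.png

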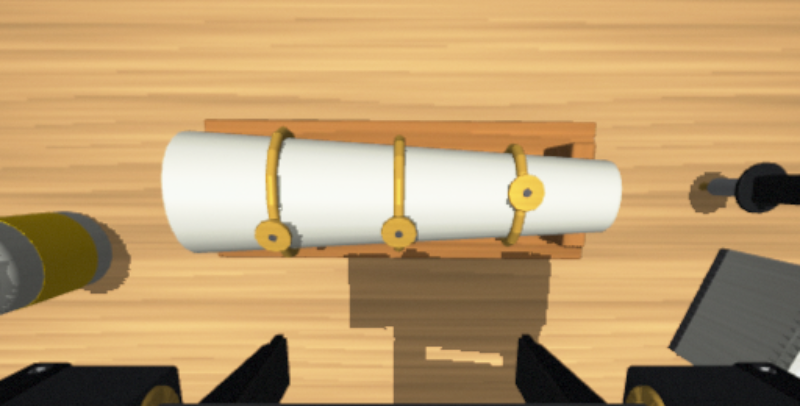

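View pics/handle.png

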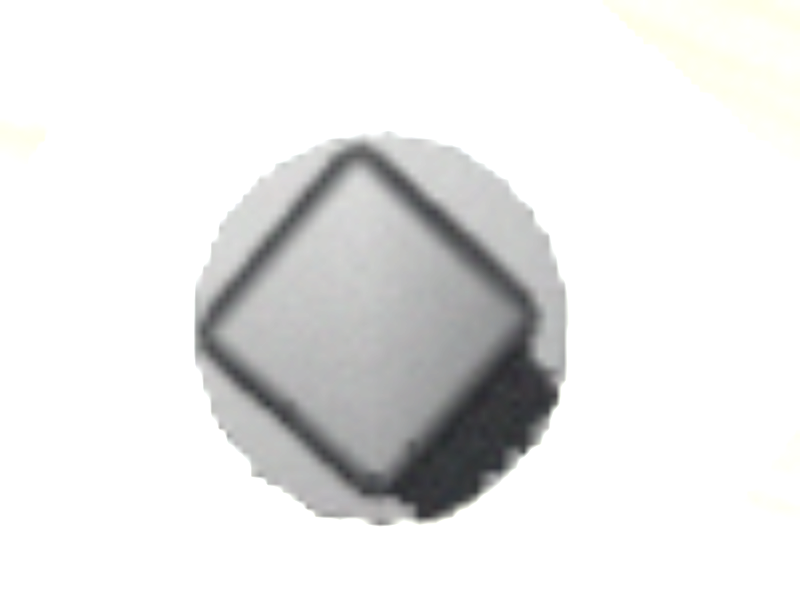

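View A shows the three tabs, with centre marks at about (272,237), (398,234) and (527,192) in the 800-wide crop. Tabs 1 and 2 clearly lean towards the robot. The handle crop shows its top corners at (360,148), (535,315), (375,492) and (205,333). I'll take a second view for triangulation.

Request:
step_arm(moves=[{"tx": -80,"ty": 0,"tz": 0,"roll": 0},{"tx": -80,"ty": 0,"tz": 0,"roll": 0},{"tx": -80,"ty": 0,"tz": 0,"roll": 0},{"tx": -80,"ty": 0,"tz": 0,"roll": 0},{"tx": -80,"ty": 0,"tz": 0,"roll": 0}])

```text
t: 2.72
eef_pos: [400.7, 10.1, 216.3]
tcp_rot: [3.141, -0.002, -0.001]
ft_force: [1.1, -0.3, 0.2]
opening: 1.001
grip_force: 0.0
```

Run:
```python
from h import *
w=optics.read_camera("wrist");np.savez("wB.npz",**w);cv2.imwrite("pics/wB.png",cv2.resize(w["pixels"],(800,600)))
s=env.state();print(s["t"],s["eef_pos"],s["tcp_rot"])
r=dict(np.load("w1.npz"))
H=np.array([onz(r,(u/8+205,v/8+70),201)[:2] for u,v in [(360,148),(535,315),(375,492),(205,333)]])
e=np.roll(H,-1,0)-H;print("handle",H.mean(0),np.linalg.norm(e,axis=1),np.degrees(np.arctan2(e[:,1],e[:,0])))
def tabs(r):
    im=cv2.resize(r["pixels"],None,fx=4,fy=4,interpolation=cv2.INTER_CUBIC);g=cv2.cvtColor(im,cv2.COLOR_BGR2HSV)
    m=((g[...,0]>17)&(g[...,0]<30)&(g[...,1]>150)&(g[...,2]>100)).astype(np.uint8)
    m=cv2.morphologyEx(m,cv2.MORPH_CLOSE,np.ones((13,13)));m=cv2.morphologyEx(m,cv2.MORPH_OPEN,cv2.getStructuringElement(2,(55,55)))
    o=[]
    for c in cv2.findContours(m,0,1)[0]:
        el=cv2.fitEllipse(c)
        if not 200<cv2.contourArea(c)<20000 : continue
        x,y=map(int,el[0]);p=im[y-24:y+25,x-24:x+25].max(2).astype(float)
        if p.size==0 or not 500<x<1600:continue
        d=cv2.GaussianBlur(p,(0,0),5);j=np.unravel_index(d.argmin(),d.shape)
        ctr=((x-24+j[1])/4-.375,(y-24+j[0])/4-.375)
        o.append((np.round(el[0],0)/4,np.round(el[1],1)/4,round(el[2]),np.round(ctr,1)))
    return sorted(o,key=lambda a:a[0][0])
A=dict(np.load("wA.npz"));B=w
a=tabs(A);b=tabs(B)
for q in a+b: print(q)
if len(a)==len(b)==3:
  for i in range(3): print(tri([A,B],[a[i][3],b[i][3]]),tri([A,B],[a[i][0],b[i][0]])[0])
```

```text
2.7667 [400.92889696  10.31046288 216.10748978] [ 3.14123590e+00 -1.69356611e-03 -1.23561201e-04]
handle [ 433.06077358 -299.81514582] [23.0864547  23.2788326  22.67922809 23.08594262] [-112.70928338  156.66428977   66.80562741  -22.32823735]
```

View pics/wB.png

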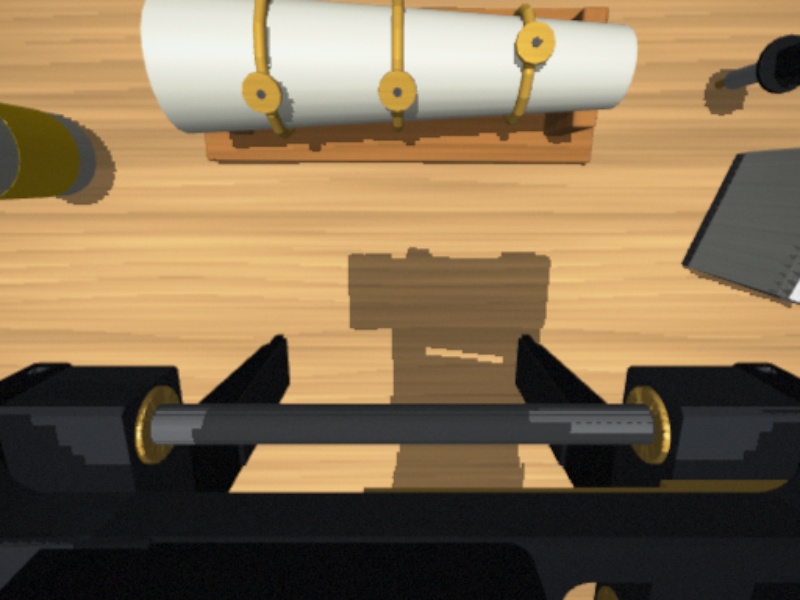

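View B shows the marks at about (261,94), (397,91) and (536,42). Next I refine the dark marks near those seeds and check them against the base edges.

Run:
```python
from h import *
A=dict(np.load("wA.npz"));B=dict(np.load("wB.npz"))
def mark(r,s):
    x,y=np.round(np.array(s)*.64).astype(int);p=r["pixels"][y-4:y+5,x-4:x+5].max(2).astype(float)
    w=np.clip(np.percentile(p,70)-25-p,0,None)
    yy,xx=np.mgrid[-4:5,-4:5];w[(xx**2+yy**2)>14]=0
    return np.array([x+(w*xx).sum()/w.sum(),y+(w*yy).sum()/w.sum()])
for s in range(3):
    a=mark(A,[(272,237),(398,234),(527,192)][s]);b=mark(B,[(261,94),(397,91),(536,42)][s])
    X,e=tri([A,B],[a,b]);print(a.round(1),b.round(1),X.round(1),np.round(e,2))
f=lambda r,u,v,z=16:onz(r,(u*.64,v*.64),z).round(1)
print("A far edge",f(A,205,120),f(A,596,124)," near",f(A,220,258),f(A,581,258))
print("B near",f(B,207,156),f(B,591,158),"B bottom z0",f(B,207,163,0),f(B,591,163,0))
# mandrel silhouettes in A: white mask rows at a few columns
g=cv2.cvtColor(A["pixels"],cv2.COLOR_BGR2HSV)
for col in (140,215,295,345,375):
    v=np.where((g[:260,col,1]<45)&(g[:260,col,2]>90))[0];c0,d0=ray(A,(col,v.min()-.5));c1,d1=ray(A,(col,v.max()+.5))
    # centre in xz at axis height: bisector of the two tangent planes
    n0=d0/np.linalg.norm(d0[[0,2]]);n1=d1/np.linalg.norm(d1[[0,2]]);d=n0+n1;X=c0+d*(80-c0[2])/d[2]
    al=np.arccos(np.clip(n0[[0,2]]@n1[[0,2]],-1,1))/2;R=np.linalg.norm((X-c0)[[0,2]])*np.sin(al)
    print(col,v.min(),v.max(),"axis x,y",X[:2].round(1),"R",round(R,1))
```

```text
[174.  151.9] [166.6  60. ] [519.1  88.4 124.1] [0.03 0.03]
[254.8 149.7] [253.9  58.6] [520.8  13.3 120.2] [0.06 0.06]
[337.  123.2] [343.   26.7] [545.1 -62.  121.9] [0.12 0.12]
A far edge [597.1 165.9  16. ] [ 594.1 -141.9   16. ]  near [487.2 166.   16. ] [ 487.2 -141.5   16. ]
B near [491.6 167.3  16. ] [ 489.4 -142.    16. ] B bottom z0 [486.7 174.7   0. ] [ 486.1 -149.     0. ]
140 86 160 axis x,y [542.8 135.3] R 38.4
215 91 156 axis x,y [542.5  55.8] R 33.8
295 97 152 axis x,y [541.7 -29. ] R 28.8
345 100 150 axis x,y [541.3 -82.1] R 26.3
375 102 148 axis x,y [ 541.4 -113.9] R 24.2
```

Measured against the mandrel axis (x≈542, z=80), with offsets given as (dx, dz) in mm:

| Tab | Offset | Radius (mm) | Lean |
|---|---|---|---|
| 1 | (-23.5, 44) | 50 | 28° towards the robot |
| 2 | (-21.3, 40) | 45.5 | 28° towards the robot |
| 3 | (+3.6, 42) | 42 | 5° away from the robot |

These agree with the nominal radii plus 2–4 mm proud. The tool can't tilt, so after grasping I'll pivot the probe in the pads against the edge of the stand's hole.

Request:
step_arm(moves=[{"tx": 0,"ty": 0,"tz": -25,"roll": 0},{"tx": 32,"ty": 310,"tz": -25,"roll": 0.393},{"tx": 32,"ty": 310,"tz": -25,"roll": 0.393},{"tx": 32,"ty": 310,"tz": -25,"roll": 0.393},{"tx": 32,"ty": 310,"tz": -25,"roll": 0.393},{"tx": 32,"ty": 310,"tz": -25,"roll": 0.393},{"tx": 32,"ty": 310,"tz": -25,"roll": 0.393},{"tx": 32,"ty": 310,"tz": -25,"roll": 0.393},{"tx": 32,"ty": 310,"tz": -25,"roll": 0.393},{"tx": 32,"ty": 310,"tz": -25,"roll": 0.393},{"tx": 32,"ty": 310,"tz": -25,"roll": 0.393},{"tx": 32,"ty": 310,"tz": -25,"roll": 0.393}])

```text
t: 3.77
eef_pos: [432.4, -298.4, 240.3]
tcp_rot: [-3.141, 0.001, -0.392]
ft_force: [-0.8, -0.8, -0.6]
opening: 1.004
grip_force: 0.0
```

Request:
step_arm(moves=[{"tx": 0,"ty": 0,"tz": 30,"roll": 0},{"tx": 0,"ty": 0,"tz": 60,"roll": 0},{"tx": 0,"ty": 0,"tz": 89,"roll": 0},{"tx": 0,"ty": 0,"tz": 89,"roll": 0},{"tx": 0,"ty": 0,"tz": 89,"roll": 0}])

```text
t: 4.18
eef_pos: [432.5, -297.6, 151.6]
tcp_rot: [-3.141, 0.002, -0.39]
ft_force: [1.1, -0.8, 0.8]
opening: 0.997
grip_force: 0.0
```

Request:
step_arm(moves=[{"tx": 0,"ty": 0,"tz": 0,"roll": 0},{"tx": 0,"ty": 0,"tz": 0,"roll": 0},{"tx": 0,"ty": 0,"tz": 0,"roll": 0},{"tx": 0,"ty": 0,"tz": 0,"roll": 0},{"tx": 0,"ty": 0,"tz": 0,"roll": 0},{"tx": 0,"ty": 0,"tz": 0,"roll": 0},{"tx": 0,"ty": 0,"tz": 0,"roll": 0},{"tx": 0,"ty": 0,"tz": 0,"roll": 0},{"tx": 0,"ty": 0,"tz": 0,"roll": 0},{"tx": 0,"ty": 0,"tz": 0,"roll": 0}], grip=15)

```text
t: 5.02
eef_pos: [432.4, -298.6, 151.6]
tcp_rot: [3.142, 0.0, -0.391]
ft_force: [-0.3, 0.1, 0.1]
opening: 0.358
grip_force: 0.0
```

Request:
step_arm(moves=[{"tx": 0,"ty": 0,"tz": 0,"roll": 0},{"tx": 0,"ty": 0,"tz": 0,"roll": 0},{"tx": 0,"ty": 0,"tz": 0,"roll": 0},{"tx": 0,"ty": 0,"tz": 0,"roll": 0},{"tx": 0,"ty": 0,"tz": 0,"roll": 0},{"tx": 0,"ty": 0,"tz": 0,"roll": 0}])

```text
t: 5.52
eef_pos: [432.5, -298.6, 151.6]
tcp_rot: [3.142, 0.0, -0.391]
ft_force: [-0.1, -0.4, -1.0]
opening: 0.273
grip_force: 30.0
```

Request:
step_arm(moves=[{"tx": 0,"ty": 0,"tz": -25,"roll": -0.08},{"tx": 0,"ty": 0,"tz": -50,"roll": -0.08},{"tx": 0,"ty": 0,"tz": -50,"roll": -0.08},{"tx": 0,"ty": 0,"tz": -50,"roll": -0.08}])

```text
t: 5.85
eef_pos: [432.7, -298.7, 202.2]
tcp_rot: [3.141, -0.002, -0.311]
ft_force: [-0.7, 0.4, -2.9]
opening: 0.274
grip_force: 30.0
```

Run:
```python
from h import *
r=optics.read_camera("scene");np.savez("s1.npz",**r);s=env.state();print(s)
R=optics.read_camera("wrist");
im=cv2.resize(r["pixels"][120:260,100:240],(560,560),interpolation=cv2.INTER_CUBIC);cv2.imwrite("pics/s1.png",im)
```

```text
{'t': 5.9, 'joints': array([-7.29903813e-01,  3.65401170e-01,  1.81826466e+00, -3.02634396e-05,
        9.58053766e-01,  1.15236884e+00]), 'qvel': array([-0.00051641,  0.01800579,  0.01630346, -0.0019679 , -0.00184233,
        0.00019385]), 'tau': array([ 3.43726971e-02, -5.32439089e+01, -2.52693754e+01,  5.94064314e-02,
       -6.12007585e-03, -9.51399183e-03]), 'eef_pos': array([ 432.24381006, -298.32866538,  201.22369939]), 'tcp_rot': array([-3.14156370e+00,  1.26046313e-04, -3.11458919e-01]), 'ft_force': array([ 0.11836958,  0.13989959, -2.02704248]), 'moment': array([0.07373148, 0.02868539, 0.00253473]), 'grip_force': 29.998063445091248, 'opening': 0.2725685710949319}
```

View pics/s1.png

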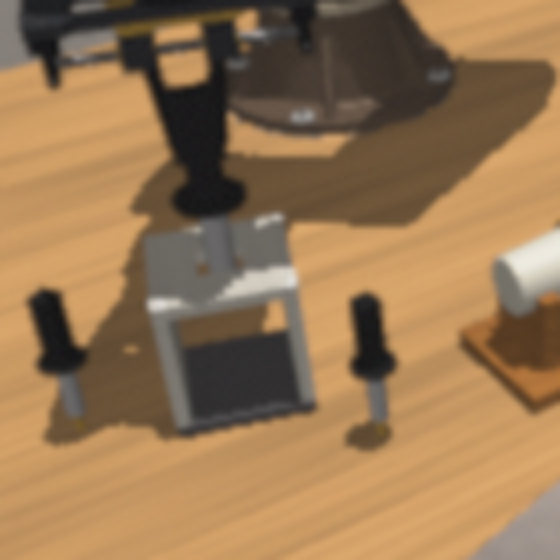

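The probe is gripped and lifted about 50 mm, with the barrel still in the hole at (220,245). Now pivoting it by sweeping towards the robot.

Request:
step_arm(moves=[{"tx": -6,"ty": 0,"tz": 0,"roll": 0},{"tx": -12,"ty": 0,"tz": 0,"roll": 0},{"tx": -19,"ty": 0,"tz": 0,"roll": 0},{"tx": -25,"ty": 0,"tz": 0,"roll": 0},{"tx": -32,"ty": 0,"tz": 1,"roll": 0},{"tx": -38,"ty": 0,"tz": 2,"roll": 0},{"tx": -44,"ty": 0,"tz": 3,"roll": 0},{"tx": -50,"ty": 0,"tz": 5,"roll": 0},{"tx": -57,"ty": 0,"tz": 8,"roll": 0},{"tx": -57,"ty": 0,"tz": 8,"roll": 0}])

```text
t: 6.78
eef_pos: [376.9, -280.7, 193.1]
tcp_rot: [3.142, 0.001, -0.311]
ft_force: [2.8, -1.6, -1.7]
opening: 0.27
grip_force: 30.0
```

Run:
```python
from h import *
r=optics.read_camera("scene");np.savez("s2.npz",**r);s=env.state();print(s["eef_pos"],s["ft_force"],s["moment"])
im=cv2.resize(r["pixels"][110:250,90:230],(560,560),interpolation=cv2.INTER_CUBIC);cv2.imwrite("pics/s2.png",im)
```

```text
[ 377.2041065  -280.77328162  193.19762508] [ 0.71309179 -1.61065417 -2.41602846] [-0.23370184 -0.21792335 -0.05658024]
```

View pics/s2.png

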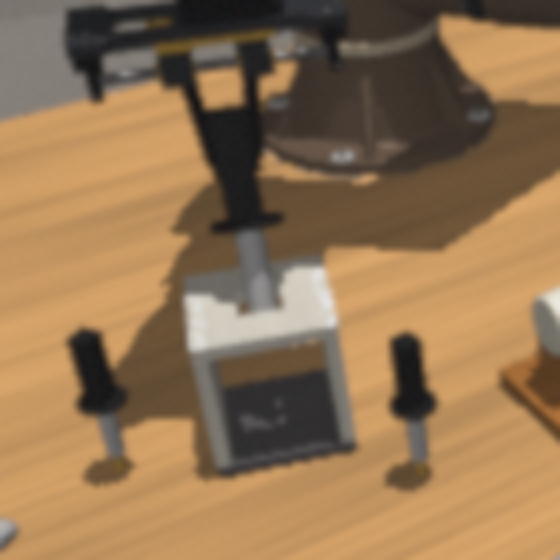

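The pivot worked: the probe leans in the pads as intended. Now lift out along its axis, then carry it to above tab 1.

Request:
step_arm(moves=[{"tx": -9,"ty": 0,"tz": -16,"roll": 0},{"tx": -18,"ty": 0,"tz": -33,"roll": 0},{"tx": -27,"ty": 0,"tz": -50,"roll": 0},{"tx": -27,"ty": 0,"tz": -80,"roll": 0},{"tx": -27,"ty": 0,"tz": -80,"roll": 0},{"tx": -27,"ty": 0,"tz": -80,"roll": 0}])

```text
t: 7.33
eef_pos: [352.2, -272.7, 274.0]
tcp_rot: [3.141, 0.0, -0.311]
ft_force: [0.6, -0.3, -3.0]
opening: 0.273
grip_force: 30.0
```

Request:
step_arm(moves=[{"tx": 31,"ty": -199,"tz": 0,"roll": -0.15},{"tx": 31,"ty": -199,"tz": 0,"roll": -0.15},{"tx": 31,"ty": -199,"tz": 0,"roll": -0.15},{"tx": 31,"ty": -199,"tz": 0,"roll": -0.15},{"tx": 31,"ty": -199,"tz": 0,"roll": -0.15},{"tx": -36,"ty": -368,"tz": 0,"roll": -0.311},{"tx": -36,"ty": -368,"tz": 0,"roll": -0.311},{"tx": -36,"ty": -368,"tz": 0,"roll": -0.311},{"tx": -36,"ty": -368,"tz": 0,"roll": -0.311},{"tx": -36,"ty": -368,"tz": 0,"roll": -0.311},{"tx": -36,"ty": -368,"tz": 0,"roll": -0.311},{"tx": -36,"ty": -368,"tz": 0,"roll": -0.311}])

```text
t: 8.33
eef_pos: [430.1, 89.1, 272.2]
tcp_rot: [3.141, 0.003, 0.002]
ft_force: [-0.3, -1.1, -1.2]
opening: 0.268
grip_force: 30.0
```

Run:
```python
from h import *
r=optics.read_camera("scene");np.savez("s3.npz",**r);t=optics.read_camera("top");np.savez("t3.npz",**t);w=optics.read_camera("wrist");np.savez("w3.npz",**w)
s=env.state();print(s["t"],s["eef_pos"],s["tcp_rot"],s["ft_force"],s["joints"])
G=s["eef_pos"]+[0,0,18.8];a=np.array([-.469,0,.883]);tip=G-148.4*a;print(tip,proj(r,tip),proj(w,tip),proj(t,tip),proj(w,G-93*a))
x,y=proj(r,tip).astype(int);x0,y0=max(x-50,0),max(y-60,0)
im1=cv2.resize(r["pixels"][y0:y0+80,x0:x0+80],(480,480),interpolation=cv2.INTER_CUBIC);print("crop s",x0,y0)
im2=cv2.resize(w["pixels"],(640,480))[:, :640]
im2=im2[:, 160:480]
cv2.imwrite("pics/c3.png",np.hstack([im1,im2]))
```

```text
8.4833 [430.78549683  87.59073187 272.89166443] [ 3.14115008e+00  1.59728432e-03 -1.25077999e-03] [-0.28935243 -0.18806451 -2.21104684] [ 5.03421996e-02  1.58604738e-01  1.90196310e+00 -4.07173532e-04
  1.08264283e+00  1.62258021e+00]
[500.38509683  87.59073187 160.65446443] [274.31725471 142.38458484] [257.88845559 117.38714559] [200.64186231 230.03849235] [258.0761383 150.6773989]
crop s 224 82
```

View pics/c3.png

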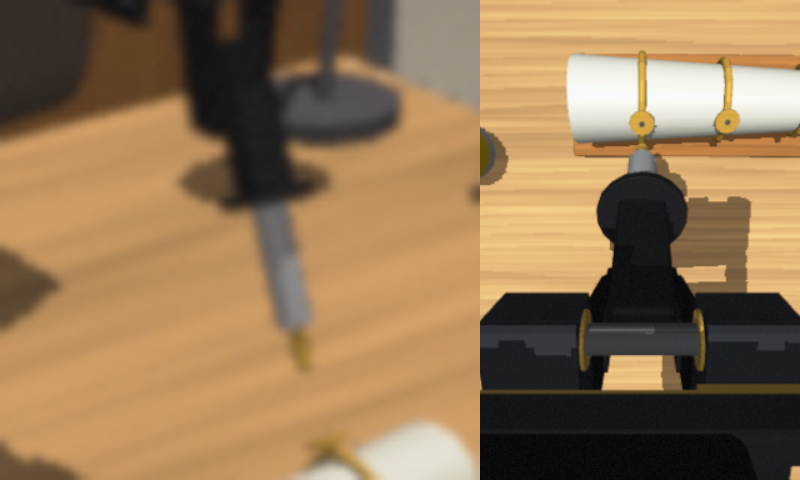

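The tip in the scene crop is at (303,369), i.e. full-frame (274.5,143.5), against a prediction of (274.3,142.4) for 28°. Tab 1 is just below it. A quick bias check on the scene camera, then descend.

Run:
```python
from h import *
r=dict(np.load("s3.npz"));w=dict(np.load("w3.npz"))
T=[(519.1,88.4,124.1),(520.8,13.3,120.2),(545.1,-62,121.9)]
g=cv2.cvtColor(r["pixels"],cv2.COLOR_BGR2HSV)
for X in T:
    p=proj(r,X);x,y=p.astype(int);q=g[y-8:y+9,x-8:x+9]
    m=(q[...,0]>15)&(q[...,0]<32)&(q[...,1]>150)&(q[...,2]>90)
    print("scene pred",p.round(1));print("\n".join("".join("#" if v else "." for v in row) for row in m),(x-8,y-8))
for X in T: print("wrist pred",proj(w,X).round(1))
# tab marks in w3: panel (642,122),(727,121) -> px
print([( (u-480+160)/1.25, v/1.25) for u,v in [(642,123),(727,121)]])
s=env.state();G=s["eef_pos"]+[0,0,18.8]
for th in (24,28,32):
    a=np.array([-np.sin(np.radians(th)),0,np.cos(np.radians(th))]);fc=G-55.4*a
    n=np.array([np.cos(np.radians(th)),0,np.sin(np.radians(th))])
    print(th,"flange far rim",proj(w,fc+26*n),"barrel end far",proj(w,G-123.4*a+10*n),"scene tip",proj(r,G-148.4*a))
k=cv2.cvtColor(w["pixels"],cv2.COLOR_BGR2GRAY)[110:150,258];print(list(k))
```

```text
scene pred [277.9 154.5]
.................
.................
.................
.................
.................
.................
.................
.................
...........#.....
........####.....
........###......
...........#.....
.................
.................
.................
.................
................. (np.int64(269), np.int64(146))
scene pred [259.8 162.7]
.................
.................
.................
.................
.................
.................
.................
.................
.................
........####.....
.......####......
.......####......
.................
.................
.................
.................
................. (np.int64(251), np.int64(154))
scene pred [244.7 173. ]
.................
.................
.................
.................
.................
.................
.................
.......####......
.....#######.....
.....#######.....
....#######......
......#####......
........##.......
.................
.................
.................
................. (np.int64(236), np.int64(164))
wrist pred [25
[... 352 characters left out ...]
far rim [258.30592449 148.47698177] barrel end far [257.97798761 112.84301325] scene tip [276.13662029 141.94190711]
[np.uint8(97), np.uint8(99), np.uint8(99), np.uint8(98), np.uint8(108), np.uint8(148), np.uint8(139), np.uint8(129), np.uint8(115), np.uint8(130), np.uint8(136), np.uint8(136), np.uint8(137), np.uint8(139), np.uint8(138), np.uint8(137), np.uint8(138), np.uint8(137), np.uint8(137), np.uint8(138), np.uint8(139), np.uint8(139), np.uint8(138), np.uint8(137), np.uint8(137), np.uint8(137), np.uint8(122), np.uint8(67), np.uint8(21), np.uint8(30), np.uint8(30), np.uint8(38), np.uint8(36), np.uint8(33), np.uint8(37), np.uint8(33), np.uint8(32), np.uint8(34), np.uint8(30), np.uint8(33)]
```

The wrist view's flange position disagrees with the model, although the barrel end and tip agree. I'll solve the probe's in-plane pose directly by intersecting rays with the plane y = const.

Run:
```python
from h import *
r=dict(np.load("s3.npz"));w=dict(np.load("w3.npz"));s=env.state();G=s["eef_pos"]+[0,0,18.8];print(G)
def ony(R,uv,y):
    c,d=ray(R,uv);return c+d*(y-c[1])/d[1]
y0=87.6;b=np.array([.7,1.1])
for n,(u,v) in dict(flange=(255,187),barrel_top=(272,205),barrel_end=(293,327),tip=(303,369)).items():
    print(n,ony(r,np.array([u/6+224,v/6+82])-b,y0).round(1))
# wrist: intersect rays; flange silhouette by dark mask columns
g=cv2.cvtColor(w["pixels"],cv2.COLOR_BGR2GRAY)
for row in range(110,205,6):
    d=np.where(g[row,200:320]<60)[0]+200; print(row,(d.min(),d.max(),len(d)) if len(d) else None,end="; ")
C=ray(w,(0,0))[0];print("\ncam",C)
for row in (119,137,168): print(row,ray(w,(258,row))[1].round(3))
hd=w["pixels"][105:140:3,250:268:3];print(hd.tolist())
```

```text
[430.78549683  87.59073187 291.69166443]
flange [454.1  87.6 249.4]
barrel_top [468.8  87.6 244.1]
barrel_end [488.5  87.6 180.9]
tip [497.8  87.6 159.5]
110 None; 116 None; 122 None; 128 None; 134 None; 140 (np.int64(243), np.int64(272), 30); 146 (np.int64(233), np.int64(282), 50); 152 (np.int64(228), np.int64(288), 61); 158 (np.int64(224), np.int64(290), 67); 164 (np.int64(222), np.int64(292), 71); 170 (np.int64(222), np.int64(293), 72); 176 (np.int64(223), np.int64(292), 70); 182 (np.int64(225), np.int64(290), 66); 188 (np.int64(228), np.int64(286), 59); 194 (np.int64(235), np.int64(280), 46); 200 (np.int64(235), np.int64(279), 45); 
cam [504.74069894  88.31523922 443.19042038]
119 [-0.021 -0.003 -1.   ]
137 [-0.082 -0.003 -0.997]
168 [-0.189 -0.003 -0.982]
[[[131, 167, 183], [66, 166, 213], [68, 168, 213], [67, 166, 212], [68, 166, 212], [95, 110, 115]], [[135, 145, 144], [118, 134, 137], [58, 141, 181], [46, 105, 132], [89, 95, 95], [96, 104, 102]], [[92, 98, 97], [86, 94, 94], [46, 106, 134], [39, 85, 107], [68, 82, 94], [63, 81, 98]], [[40, 70, 104], [39, 71, 102], [44, 109, 1
[... 153 characters left out ...]
28, 193], [125, 132, 135], [143, 140, 138], [133, 133, 131], [113, 120, 126], [67, 129, 192]], [[128, 129, 130], [141, 139, 136], [141, 141, 137], [139, 137, 134], [132, 131, 128], [104, 114, 126]], [[131, 130, 128], [145, 142, 139], [141, 139, 137], [138, 135, 131], [131, 131, 127], [112, 111, 107]], [[133, 132, 129], [143, 141, 139], [141, 140, 136], [136, 136, 131], [133, 131, 129], [109, 110, 108]], [[135, 133, 131], [144, 144, 140], [142, 140, 138], [138, 137, 134], [133, 131, 129], [115, 113, 110]], [[138, 137, 133], [147, 145, 141], [140, 139, 136], [137, 135, 133], [131, 130, 128], [114, 112, 110]], [[72, 71, 70], [48, 48, 47], [25, 20, 22], [26, 26, 22], [38, 38, 35], [59, 60, 56]]]
```

Run:
```python
from h import *
from scipy.optimize import least_squares
w=dict(np.load("w3.npz"));r=dict(np.load("s3.npz"));s=env.state();G=s["eef_pos"]+[0,0,18.8]
g=cv2.cvtColor(w["pixels"],cv2.COLOR_BGR2GRAY)
print("col258",g[196:300:2,258].tolist())
for row in range(200,262,6): print(row,g[row,226:290:3].tolist())
def ob(p):
    th,o,h=p;a=np.array([-np.sin(th),0,np.cos(th)]);n=np.array([np.cos(th),0,np.sin(th)]);c=G+o*n-h*a
    return c,a,n
def res(p):
    c,a,n=ob(p);P=lambda R,X:proj(R,X)
    return [P(w,c+6*a+26*n)[1]-136.5,P(w,c-68*a+10*n)[1]-118.6,P(w,c-91*a+4*n)[1]-115.5,P(r,c-93*a)[0]-273.8,P(r,c-93*a)[1]-142.4,(P(w,c+3*a)[1]-169.5),(p[2]-55.4)/4]
q=least_squares(res,[.4,5,55]);print(np.degrees(q.x[0]),q.x[1:],q.fun.round(1),"tip",ob(q.x)[0]-93*ob(q.x)[1])
# barrel centre per row in the scene
im=r["pixels"].astype(int);b=im[...,0];sat=im.max(2)-im.min(2)
for y in range(116,138,2):
    v=[x for x in range(262,284) if sat[y,x]<28 and 70<im[y,x].max()<200];print(y,v and (np.mean(v),len(v)),end=" ")
for o in (("A",np.radians(28),0,55.4),("fit",*q.x)):
    c,a,n=ob(o[1:]);print(o[0],[proj(r,c-k*a).round(1).tolist() for k in (5,30,60,93)])
```

```text
col258 [24, 25, 24, 24, 23, 23, 24, 26, 19, 16, 15, 19, 14, 17, 12, 13, 16, 14, 17, 18, 17, 20, 13, 19, 15, 20, 26, 25, 18, 19, 19, 34, 47, 60, 89, 68, 59, 60, 62, 62, 60, 60, 60, 54, 156, 199, 193, 187, 190, 199, 202, 195]
200 [190, 189, 175, 16, 17, 17, 16, 17, 16, 21, 22, 22, 27, 24, 21, 27, 25, 19, 63, 105, 107, 105]
206 [192, 193, 194, 14, 12, 19, 17, 14, 23, 22, 26, 26, 25, 21, 25, 23, 21, 22, 36, 103, 101, 101]
212 [187, 186, 180, 14, 16, 15, 17, 18, 15, 18, 17, 19, 22, 17, 18, 16, 19, 17, 17, 102, 102, 103]
218 [186, 122, 11, 17, 18, 17, 15, 14, 18, 15, 11, 16, 19, 19, 16, 17, 19, 17, 21, 8, 143, 176]
224 [13, 5, 12, 15, 14, 16, 17, 15, 14, 16, 19, 16, 18, 15, 17, 17, 16, 10, 11, 6, 11, 16]
230 [15, 10, 18, 17, 19, 13, 16, 19, 17, 20, 18, 16, 10, 21, 16, 19, 17, 16, 16, 11, 11, 14]
236 [12, 10, 12, 16, 14, 11, 17, 14, 17, 20, 19, 17, 16, 13, 19, 14, 17, 17, 15, 9, 12, 12]
242 [12, 17, 17, 14, 18, 16, 18, 16, 18, 17, 17, 16, 21, 17, 17, 13, 17, 14, 15, 18, 15, 11]
248 [6, 17, 21, 25, 28, 29, 27, 27, 29, 23, 27, 27, 29, 24, 28, 27, 29, 28, 25, 22, 12, 8]
254 [15, 16, 14, 18, 16, 22, 15, 18, 20, 15, 18, 21, 19, 17, 22, 20, 19, 22, 14, 11, 16, 9]
260 [45, 44, 47, 44, 45, 45, 45, 46, 44, 45, 44, 45, 44, 44, 41, 42, 42, 43, 42, 42, 42, 41]
19.658681526810813 [19.66218659 54.41150623] [ 0.1 -0.2  0.2  0.2  0.1 -0.1 -0.2] tip [498.8932653   87.59073187 159.48695338]
116 (np.float64(269.0), 5) 118 (np.float64(269.0), 5) 120 (np.float64(269.0), 5) 122 (np.float64(270.0), 5) 124 (np.float64(270.0), 5) 126 (np.float64(271.0), 5) 128 (np.float64(271.0), 5) 130 (np.float64(272.0), 5) 132 (np.float64(272.0), 5) 134 (np.float64(272.0), 5) 136 (np.float64(272.0), 1) A [[266.7, 115.8], [268.9, 123.4], [271.5, 132.5], [274.3, 142.4]]
fit [[268.7, 115.6], [270.3, 123.4], [272.1, 132.6], [274.0, 142.5]]
```

The fit is consistent to 0.2 px: the probe's tilt is 19.7°, offset 20 mm in the pads, with its tip at (498.9, 87.6, 159.5). That is about 8° from the tab normals. It's inside the 14° limit and gives only about 0.5 N sideways at 4 N, so I'll press like this. Approach to about 6 mm standoff first.

Request:
step_arm(moves=[{"tx": 5,"ty": -0.8,"tz": 9,"roll": 0},{"tx": 10,"ty": -0.8,"tz": 17,"roll": 0},{"tx": 15,"ty": -0.8,"tz": 26,"roll": 0},{"tx": 17.4,"ty": -0.8,"tz": 30,"roll": 0},{"tx": 17.4,"ty": -0.8,"tz": 30,"roll": 0},{"tx": 17.4,"ty": -0.8,"tz": 30,"roll": 0},{"tx": 17.4,"ty": -0.8,"tz": 30,"roll": 0}])

```text
t: 9.07
eef_pos: [448.4, 89.3, 243.7]
tcp_rot: [3.141, 0.0, -0.0]
ft_force: [-0.2, 0.1, -1.6]
opening: 0.273
grip_force: 30.0
```

```bash
cat >> h.py <<'E'
A0=np.array([-np.sin(np.radians(19.7)),0,np.cos(np.radians(19.7))])
def force(n=8):
    f=[];e=[]
    for _ in range(n):
        s=env.state();f.append(s["ft_force"]);e.append(s["eef_pos"]);optics.read_camera("wrist")
    f=np.mean(f,0);return f.round(2),np.mean(e,0).round(1),"sd",np.round(f@A0,2),"t",env.state()["t"]
E
python3 - <<'E'
from h import *
print(force())
r=optics.read_camera("scene");np.savez("s4.npz",**r);w=optics.read_camera("wrist");np.savez("w4.npz",**w)
g=w["pixels"];c=(T:=proj(w,(519.1,88.4,124.1))).astype(int);print(T)
# wrist: column through the tip, scene rows around tip/tab
x=c[0];print([g[y,x].tolist() for y in range(c[1]-10,c[1]+34,2)])
p=proj(r,(519.1,88.4,124.1)).astype(int);im=r["pixels"]
for y in range(p[1]-12,p[1]+8): print(y," ".join("%3d/%3d"%(im[y,xx].max(),im[y,xx].max()-im[y,xx].min()) for xx in range(p[0]-8,p[0]+9,1)))
E
```

```text
(array([ 0.05, -0.09, -2.37]), array([448.3,  89.3, 243.9]), 'sd', np.float64(-2.25), 't', 9.4667)
[258.59467432 116.50891474]
[[62, 156, 200], [72, 174, 221], [69, 169, 215], [68, 170, 216], [58, 139, 179], [56, 136, 173], [49, 112, 143], [138, 139, 136], [136, 137, 133], [137, 136, 134], [139, 138, 135], [138, 137, 135], [138, 136, 133], [140, 138, 134], [137, 135, 133], [124, 123, 119], [19, 19, 17], [31, 31, 29], [40, 38, 37], [34, 33, 33], [35, 32, 33], [36, 34, 34]]
142 201/102 203/103 196/ 98 162/ 69 123/ 26 116/  5 127/  2 136/  3 141/  7 155/ 31 182/ 73 194/ 95 196/ 99 195/ 98 195/ 99 196/100 196/ 99
143 208/106 209/106 203/102 173/ 78 130/ 34 114/  6 125/  3 134/  2 139/  4 147/ 20 173/ 64 189/ 91 195/ 99 196/ 99 197/ 99 197/100 197/101
144 210/106 209/106 204/103 186/ 89 141/ 46 115/ 10 121/  2 132/  1 137/  3 144/ 16 166/ 57 188/ 90 196/ 99 197/100 198/101 198/100 200/103
145 204/104 203/103 199/100 187/ 90 147/ 54 118/ 17 120/  5 128/  4 134/  9 147/ 25 172/ 63 192/ 92 198/100 200/101 202/103 203/104 205/104
146 199/101 197/100 195/ 98 188/ 93 164/ 71 140/ 42 129/ 25 125
[... 1476 characters left out ...]

157 197/100 198/101 199/101 200/103 200/102 193/ 99 178/ 93 163/ 87 139/ 79 125/ 74 134/ 78 164/ 98 186/108 195/ 92 198/ 56 207/ 35 214/ 27
158 199/101 200/102 200/102 202/103 202/103 195/ 99 172/ 88 143/ 71 121/ 53 123/ 42 132/ 46 142/ 63 165/ 92 186/102 200/ 78 213/ 50 220/ 30
159 201/102 201/102 202/103 202/104 200/101 188/ 91 162/ 69 145/ 43 147/ 29 162/ 25 171/ 27 165/ 30 163/ 42 167/ 70 184/ 94 206/ 82 218/ 49
160 201/102 201/101 201/100 201/ 97 197/ 86 183/ 64 175/ 41 183/ 27 196/ 23 206/ 23 212/ 24 213/ 24 207/ 26 183/ 33 165/ 59 181/ 90 208/ 81
161 201/100 202/ 97 201/ 87 203/ 73 202/ 55 200/ 36 203/ 26 211/ 23 217/ 22 221/ 21 222/ 18 224/ 19 224/ 19 215/ 24 186/ 30 169/ 60 193/ 97
```

The tip sits about 2 px (around 6 mm) above the tab. Baseline axial force is -2.25 N. Advancing along the normal.

Request:
step_arm(moves=[{"tx": 0.9,"ty": 0.5,"tz": 1.8,"roll": 0},{"tx": 1.9,"ty": 0.5,"tz": 3.5,"roll": 0},{"tx": 2.8,"ty": 0.5,"tz": 5.3,"roll": 0},{"tx": 2.8,"ty": 0.5,"tz": 5.3,"roll": 0},{"tx": 2.8,"ty": 0.5,"tz": 5.3,"roll": 0}])

```text
t: 9.98
eef_pos: [451.2, 88.8, 238.2]
tcp_rot: [3.141, 0.0, -0.0]
ft_force: [-0.5, 0.3, -0.5]
opening: 0.272
grip_force: 30.0
```

```bash
python3 -c "
from h import *
print(force())"
```

```text
(array([ 0.25, -0.34, -1.81]), array([451.1,  88.8, 238.3]), 'sd', np.float64(-1.79), 't', 10.3833)
```

Request:
step_arm(moves=[{"tx": 0.5,"ty": 0,"tz": 0.9,"roll": 0},{"tx": 0.9,"ty": 0,"tz": 1.8,"roll": 0},{"tx": 0.9,"ty": 0,"tz": 1.8,"roll": 0}])

```text
t: 10.63
eef_pos: [452.0, 88.8, 236.5]
tcp_rot: [3.141, 0.0, -0.0]
ft_force: [-1.1, 0.4, 1.0]
opening: 0.272
grip_force: 30.0
```

```bash
python3 -c "
from h import *
print(force())"
```

```text
(array([-1.86,  0.06,  1.73]), array([452. ,  88.8, 236.6]), 'sd', np.float64(2.26), 't', 11.0333)
```

Contact force is now about 4.5 N (delta (-1.9, 4.1)), so the tab is seated. Hold, then retract along the normal.

Request:
step_arm(moves=[{"tx": 0,"ty": 0,"tz": 0,"roll": 0},{"tx": 0,"ty": 0,"tz": 0,"roll": 0},{"tx": 0,"ty": 0,"tz": 0,"roll": 0},{"tx": 0,"ty": 0,"tz": 0,"roll": 0},{"tx": 0,"ty": 0,"tz": 0,"roll": 0},{"tx": 0,"ty": 0,"tz": 0,"roll": 0}])

```text
t: 11.53
eef_pos: [452.0, 88.8, 236.5]
tcp_rot: [3.142, -0.0, -0.0]
ft_force: [-2.0, 0.9, 2.0]
opening: 0.275
grip_force: 30.0
```

```bash
python3 -c "
from h import *
print(force(6))"
```

```text
(array([-2.09,  0.37,  1.82]), array([452. ,  88.8, 236.5]), 'sd', np.float64(2.41), 't', 11.8333)
```

Request:
step_arm(moves=[{"tx": -2.4,"ty": 0,"tz": -4.5,"roll": 0},{"tx": -7,"ty": 0,"tz": -13,"roll": 0},{"tx": -14,"ty": 0,"tz": -27,"roll": 0},{"tx": -14,"ty": 0,"tz": -27,"roll": 0},{"tx": -14,"ty": 0,"tz": -27,"roll": 0}])

```text
t: 12.25
eef_pos: [438.1, 88.8, 264.2]
tcp_rot: [3.142, -0.002, -0.0]
ft_force: [0.6, -0.8, -1.5]
opening: 0.27
grip_force: 30.0
```

Run:
```python
from h import *
print(force(4))
from scipy.optimize import least_squares
r=optics.read_camera("scene");np.savez("s5.npz",**r);w=optics.read_camera("wrist");np.savez("w5.npz",**w)
s=env.state();G=s["eef_pos"]+[0,0,18.8]
# refit tilt from the wrist view: flange far rim & barrel end along the centre column
x=int(round(proj(w,G)[0]));g=cv2.cvtColor(w["pixels"],cv2.COLOR_BGR2GRAY);k=g[:,x-1:x+2].mean(1)
print(x,[(y,int(k[y])) for y in range(104,142)])
sat=np.ptp(w["pixels"].astype(int),axis=2)[:,x-1:x+2].mean(1);print([(y,int(sat[y])) for y in range(104,130)])
th=np.radians(19.7);a=np.array([-np.sin(th),0,np.cos(th)]);n=np.array([np.cos(th),0,np.sin(th)]);c=G+19.7*n-54.4*a
print("pred rim",proj(w,c+6*a+26*n)[1],"barrel end",proj(w,c-68*a+10*n)[1],"tip",c-93*a, proj(r,c-93*a)+[.7,1.1])
# tab1 mark now
p=proj(w,(519.1,88.4,124.1));print("tab1 pred px",p)
for X in [(520.8,13.3,120.2),(545.1,-62,121.9)]:
    u,v=np.round(proj(w,X)).astype(int);q=w["pixels"][v-5:v+6,u-5:u+6].max(2);print((u,v),np.unravel_index(q[2:9,2:9].argmin(),(7,7)))
```

```text
(array([ 0.1 , -0.28, -1.91]), array([438.1,  88.8, 263.6]), 'sd', np.float64(-1.83), 't', 12.45)
258 [(104, 92), (105, 85), (106, 87), (107, 126), (108, 161), (109, 167), (110, 166), (111, 167), (112, 171), (113, 170), (114, 128), (115, 144), (116, 139), (117, 126), (118, 119), (119, 130), (120, 135), (121, 135), (122, 136), (123, 137), (124, 136), (125, 135), (126, 136), (127, 136), (128, 135), (129, 136), (130, 136), (131, 136), (132, 136), (133, 136), (134, 136), (135, 136), (136, 124), (137, 66), (138, 22), (139, 23), (140, 30), (141, 39)]
[(104, 11), (105, 2), (106, 4), (107, 69), (108, 132), (109, 142), (110, 141), (111, 143), (112, 147), (113, 147), (114, 109), (115, 124), (116, 116), (117, 106), (118, 99), (119, 24), (120, 3), (121, 4), (122, 3), (123, 4), (124, 4), (125, 5), (126, 4), (127, 5), (128, 5), (129, 4)]
pred rim 136.8583965633446 barrel end 118.65585440330537 tip [506.24225186  88.76869537 149.70032012] [276.3606852  147.07570431]
tab1 pred px [257.97345956 106.10987586]
(np.int64(328), np.int64(104)) (np.int64(4), np.int64(2))
(np.int64(403), np.int64(80)) (np.int64(3), np.int64(2))
```

Tilt is unchanged (barrel end at row 119, rim at row 137). Now tab 2: across first, then down to about 5 mm standoff.

Request:
step_arm(moves=[{"tx": 0,"ty": 38,"tz": 0,"roll": 0},{"tx": 0,"ty": 75.5,"tz": 0,"roll": 0},{"tx": 0,"ty": 75.5,"tz": 0,"roll": 0},{"tx": 5.2,"ty": 75.5,"tz": 11.8,"roll": 0},{"tx": 9,"ty": 75.5,"tz": 19,"roll": 0},{"tx": 12.2,"ty": 75.5,"tz": 25,"roll": 0},{"tx": 12.2,"ty": 75.5,"tz": 25,"roll": 0},{"tx": 12.2,"ty": 75.5,"tz": 25,"roll": 0}])

```text
t: 13.22
eef_pos: [450.2, 13.7, 238.1]
tcp_rot: [-3.142, 0.001, 0.001]
ft_force: [0.9, 0.6, -2.1]
opening: 0.271
grip_force: 30.0
```

```bash
python3 -c "
from h import *
print(force())"
```

```text
(array([ 0.12,  0.05, -2.26]), array([450.2,  13.6, 238.7]), 'sd', np.float64(-2.17), 't', 13.6167)
```

Request:
step_arm(moves=[{"tx": 0.7,"ty": 0,"tz": 1.3,"roll": 0},{"tx": 1.4,"ty": 0,"tz": 2.6,"roll": 0},{"tx": 2.1,"ty": 0,"tz": 4,"roll": 0},{"tx": 2.1,"ty": 0,"tz": 4,"roll": 0},{"tx": 2.1,"ty": 0,"tz": 4,"roll": 0}])

```text
t: 14.03
eef_pos: [452.3, 13.3, 234.4]
tcp_rot: [3.142, 0.0, -0.0]
ft_force: [-0.5, 0.3, -2.5]
opening: 0.271
grip_force: 30.0
```

```bash
python3 -c "
from h import *
print(force())"
```

```text
(array([ 0.02,  0.41, -2.23]), array([452.3,  13.3, 234.5]), 'sd', np.float64(-2.11), 't', 14.4333)
```

Request:
step_arm(moves=[{"tx": 0.5,"ty": 0,"tz": 0.9,"roll": 0},{"tx": 0.9,"ty": 0,"tz": 1.8,"roll": 0},{"tx": 0.9,"ty": 0,"tz": 1.8,"roll": 0},{"tx": 0.9,"ty": 0,"tz": 1.8,"roll": 0}])

```text
t: 14.77
eef_pos: [453.2, 13.3, 232.8]
tcp_rot: [3.141, -0.0, -0.0]
ft_force: [-1.4, 0.3, 0.1]
opening: 0.271
grip_force: 30.0
```

```bash
python3 -c "
from h import *
print(force(6))"
```

```text
(array([-1.73,  0.51,  0.85]), array([453.2,  13.3, 232.8]), 'sd', np.float64(1.38), 't', 15.0667)
```

About 3.5 N on tab 2. Hold, then retract.

Request:
step_arm(moves=[{"tx": 0.1,"ty": 0,"tz": 0.1,"roll": 0},{"tx": 0.1,"ty": 0,"tz": 0.1,"roll": 0},{"tx": 0.1,"ty": 0,"tz": 0.1,"roll": 0},{"tx": 0.1,"ty": 0,"tz": 0.1,"roll": 0},{"tx": 0.1,"ty": 0,"tz": 0.1,"roll": 0},{"tx": 0.1,"ty": 0,"tz": 0.1,"roll": 0},{"tx": 0.1,"ty": 0,"tz": 0.1,"roll": 0},{"tx": 0.1,"ty": 0,"tz": 0.1,"roll": 0}])

```text
t: 15.73
eef_pos: [453.3, 13.3, 232.6]
tcp_rot: [3.141, 0.0, -0.0]
ft_force: [-1.1, 0.5, 1.9]
opening: 0.273
grip_force: 30.0
```

```bash
python3 -c "
from h import *
print(force(5))"
```

```text
(array([-1.9 ,  0.35,  1.43]), array([453.3,  13.3, 232.6]), 'sd', np.float64(1.99), 't', 15.9833)
```

Request:
step_arm(moves=[{"tx": -2.4,"ty": 0,"tz": -4.5,"roll": 0},{"tx": -7,"ty": 0,"tz": -13,"roll": 0},{"tx": -20,"ty": 0,"tz": -40,"roll": 0},{"tx": -20,"ty": 0,"tz": -60,"roll": 0},{"tx": -20,"ty": 0,"tz": -60,"roll": 0}])

```text
t: 16.4
eef_pos: [434.0, 13.2, 296.5]
tcp_rot: [3.141, -0.006, -0.0]
ft_force: [1.2, -0.6, -3.0]
opening: 0.273
grip_force: 30.0
```

Run:
```python
from h import *
r=optics.read_camera("scene");np.savez("s6.npz",**r);w=optics.read_camera("wrist");np.savez("w6.npz",**w)
s=env.state();print(s["t"],s["eef_pos"],s["tcp_rot"])
G=s["eef_pos"]+[0,0,18.8]
x=int(round(proj(w,G)[0]));k=cv2.cvtColor(w["pixels"],cv2.COLOR_BGR2GRAY)[:,x-1:x+2].mean(1)
sat=np.ptp(w["pixels"].astype(int),axis=2)[:,x-1:x+2].mean(1);print([(y,int(k[y]),int(sat[y])) for y in range(110,142)])
```

```text
16.5 [433.25572272  13.27400188 293.03720061] [ 3.14128588e+00 -1.84394324e-03 -2.45016777e-04]
[(110, 107, 91), (111, 100, 82), (112, 99, 84), (113, 99, 85), (114, 107, 90), (115, 147, 126), (116, 141, 119), (117, 128, 109), (118, 122, 100), (119, 133, 24), (120, 139, 3), (121, 139, 4), (122, 139, 3), (123, 139, 5), (124, 138, 4), (125, 139, 4), (126, 138, 5), (127, 139, 5), (128, 139, 3), (129, 139, 4), (130, 139, 4), (131, 139, 4), (132, 140, 4), (133, 140, 4), (134, 139, 4), (135, 140, 3), (136, 126, 4), (137, 68, 2), (138, 23, 3), (139, 23, 3), (140, 29, 2), (141, 38, 2)]
```

Tab 2 done. The probe pose is still unchanged. Back to the stand: insert tilted, release so it hangs upright, then regrasp for the near-vertical tab 3.

Request:
step_arm(moves=[{"tx": -71,"ty": 289,"tz": 13,"roll": 0.314},{"tx": -71,"ty": 289,"tz": 13,"roll": 0.314},{"tx": -71,"ty": 289,"tz": 13,"roll": 0.314},{"tx": -71,"ty": 289,"tz": 13,"roll": 0.314},{"tx": -71,"ty": 289,"tz": 13,"roll": 0.314},{"tx": -71,"ty": 289,"tz": 13,"roll": 0.314},{"tx": -71,"ty": 289,"tz": 13,"roll": 0.314},{"tx": -71,"ty": 289,"tz": 13,"roll": 0.314},{"tx": -71,"ty": 289,"tz": 13,"roll": 0.314},{"tx": -71,"ty": 289,"tz": 13,"roll": 0.314}])

```text
t: 17.33
eef_pos: [361.8, -275.4, 278.5]
tcp_rot: [-3.14, 0.002, -0.316]
ft_force: [-0.4, -0.1, -2.1]
opening: 0.272
grip_force: 30.0
```

Run:
```python
from h import *
w=optics.read_camera("wrist");np.savez("w7.npz",**w);r=optics.read_camera("scene");np.savez("s7.npz",**r);s=env.state();print(s["t"],s["eef_pos"],s["tcp_rot"],s["joints"])
xh=np.array([.951,-.309,0]);tip=s["eef_pos"]+68.2*xh+[0,0,-113.3];print("tip",tip)
d=np.array([362.5,-275.9,238.4])-s["eef_pos"];print("to entry",totool(d).round(1))
# plate corners in this wrist view
g=cv2.cvtColor(w["pixels"],cv2.COLOR_BGR2HSV);m=((g[...,1]<40)&(g[...,2]>170)).astype(np.uint8)
for c in cv2.findContours(m,0,2)[0]:
    if cv2.contourArea(c)>800:
        q=cv2.approxPolyDP(cv2.convexHull(c),5,True)[:,0];print(q.tolist(),[onz(w,p,115)[:2].round(1).tolist() for p in q])
```

```text
17.4333 [ 362.37433351 -274.52177213  279.17841448] [-3.14098080e+00  8.22221674e-04 -3.13234564e-01] [-7.93892127e-01  1.75486228e-01  1.86208690e+00  1.81722705e-04
  1.10503149e+00  1.09005732e+00]
tip [ 427.23253351 -295.59557213  165.87841448]
to entry [ 0.6  1.3 40.8]
[[41, 107], [1, 122], [0, 74], [20, 68]] [[515.3, -65.3], [514.9, -12.8], [560.6, -39.7], [559.1, -64.1]]
[[215, 65], [305, 66], [301, 144], [217, 155]] [[494.9, -269.4], [463.1, -362.9], [382.6, -335.6], [401.2, -237.0]]
[[81, 51], [95, 86], [52, 103], [43, 97], [33, 65]] [[553.4, -136.0], [516.4, -134.2], [515.2, -79.4], [524.2, -72.9], [557.3, -79.3]]
```

Plate corners confirm the stand centre at about (432.3,-299.3). Inserting along the probe's axis.

Request:
step_arm(moves=[{"tx": 0.6,"ty": 2,"tz": 20,"roll": 0},{"tx": 0.6,"ty": 2,"tz": 41,"roll": 0},{"tx": 0.6,"ty": 2,"tz": 41,"roll": 0},{"tx": 0.6,"ty": 2,"tz": 41,"roll": 0},{"tx": 4.6,"ty": 2,"tz": 52,"roll": 0},{"tx": 8.6,"ty": 2,"tz": 63.4,"roll": 0},{"tx": 8.6,"ty": 2,"tz": 63.4,"roll": 0},{"tx": 8.6,"ty": 2,"tz": 63.4,"roll": 0}])

```text
t: 18.1
eef_pos: [370.2, -280.0, 217.1]
tcp_rot: [3.141, -0.0, -0.313]
ft_force: [0.1, -0.0, -2.6]
opening: 0.273
grip_force: 30.0
```

Request:
step_arm(moves=[{"tx": 3,"ty": 0,"tz": 8.4,"roll": 0},{"tx": 6,"ty": 0,"tz": 16.8,"roll": 0},{"tx": 9,"ty": 0,"tz": 25.2,"roll": 0},{"tx": 9,"ty": 0,"tz": 25.2,"roll": 0},{"tx": 9,"ty": 0,"tz": 25.2,"roll": 0}])

```text
t: 18.52
eef_pos: [378.3, -282.9, 190.5]
tcp_rot: [-3.141, 0.001, -0.314]
ft_force: [0.4, -0.4, -2.8]
opening: 0.272
grip_force: 30.0
```

Request:
step_arm(moves=[{"tx": 3,"ty": 0,"tz": 8.4,"roll": 0},{"tx": 6,"ty": 0,"tz": 16.8,"roll": 0},{"tx": 9,"ty": 0,"tz": 25.2,"roll": 0},{"tx": 12,"ty": 0,"tz": 33.5,"roll": 0},{"tx": 12.9,"ty": 0,"tz": 36,"roll": 0},{"tx": 12.9,"ty": 0,"tz": 36,"roll": 0},{"tx": 12.9,"ty": 0,"tz": 36,"roll": 0}])

```text
t: 19.1
eef_pos: [390.8, -287.1, 154.7]
tcp_rot: [-3.142, 0.0, -0.314]
ft_force: [0.9, 0.1, -1.8]
opening: 0.276
grip_force: 30.0
```

```bash
python3 -c "
from h import *
print(force(4))"
```

```text
(array([ 0.33,  0.15, -1.82]), array([ 390.7, -287. ,  154.8]), 'sd', np.float64(-1.83), 't', 19.3)
```

Inserted cleanly. Release it.

Request:
step_arm(moves=[{"tx": 0,"ty": 0,"tz": 0,"roll": 0},{"tx": 0,"ty": 0,"tz": 0,"roll": 0},{"tx": 0,"ty": 0,"tz": 0,"roll": 0},{"tx": 0,"ty": 0,"tz": 0,"roll": 0},{"tx": 0,"ty": 0,"tz": 0,"roll": 0},{"tx": 0,"ty": 0,"tz": 0,"roll": 0},{"tx": 0,"ty": 0,"tz": 0,"roll": 0},{"tx": 0,"ty": 0,"tz": 0,"roll": 0},{"tx": 0,"ty": 0,"tz": 0,"roll": 0},{"tx": 0,"ty": 0,"tz": 0,"roll": 0},{"tx": 0,"ty": 0,"tz": 0,"roll": 0},{"tx": 0,"ty": 0,"tz": 0,"roll": 0}], grip=95)

```text
t: 20.3
eef_pos: [390.6, -287.0, 155.0]
tcp_rot: [3.142, 0.0, -0.314]
ft_force: [-0.7, -0.5, 0.4]
opening: 0.995
grip_force: 0.0
```

Run:
```python
from h import *
w=optics.read_camera("wrist");np.savez("w8.npz",**w);r=optics.read_camera("scene");np.savez("s8.npz",**r);s=env.state();print(s["t"],s["opening"],s["eef_pos"],s["ft_force"])
# scene: compare with the first image (probe hanging upright at start) around the handle
r0=dict(np.load("scene0.npz"))
for R in (r0,r):
    x0,y0=120,140;p=R["pixels"][y0:y0+80,x0:x0+70].max(2);m=((p<45)).astype(np.uint8)
    for c in cv2.findContours(m,0,2)[0]:
        if cv2.contourArea(c)>40: b=cv2.boundingRect(c);print("dark",b[0]+x0,b[1]+y0,b[2:])
    for y in range(156,192,4):
        v=np.where(R["pixels"][y,135:175].max(1)<60)[0]+135;print(y,(v.min(),v.max(),len(v)) if len(v) else None,end="; ")
    print()
g=cv2.cvtColor(w["pixels"],cv2.COLOR_BGR2GRAY)
for row in range(90,240,8):
    d=np.where(g[row,190:330]<60)[0]+190;print(row,(d.min(),d.max(),len(d)) if len(d) else None,end="; ")
```

```text
20.4 0.9953902499417357 [ 390.64817886 -287.03404037  155.0412879 ] [0.35083393 0.408197   0.28035976]
dark 147 159 (16, 29)
156 None; 160 (np.int64(147), np.int64(153), 7); 164 (np.int64(147), np.int64(154), 8); 168 (np.int64(148), np.int64(156), 9); 172 (np.int64(148), np.int64(156), 9); 176 (np.int64(149), np.int64(156), 8); 180 (np.int64(150), np.int64(159), 10); 184 (np.int64(147), np.int64(162), 16); 188 (np.int64(150), np.int64(155), 6); 
dark 146 157 (16, 30)
156 (np.int64(168), np.int64(168), 1); 160 (np.int64(145), np.int64(168), 11); 164 (np.int64(146), np.int64(154), 9); 168 (np.int64(147), np.int64(155), 9); 172 (np.int64(148), np.int64(156), 9); 176 (np.int64(149), np.int64(157), 9); 180 (np.int64(148), np.int64(161), 14); 184 (np.int64(146), np.int64(161), 16); 188 None; 
90 None; 98 None; 106 None; 114 None; 122 None; 130 None; 138 (np.int64(269), np.int64(273), 5); 146 (np.int64(262), np.int64(287), 26); 154 (np.int64(238), np.int64(290), 53); 162 (np.int64(234), np.int64(291), 58); 170 (np.int64(230), np.int64(291), 62); 178 (np.int64(229), np.int64(288), 60); 186 (np.int64(230), np.int64(284), 55); 194 (np.int64(230), np.int64(284), 55); 202 (np.int64(230), np.int64(284), 55); 210 (np.int64(231), np.int64(284), 54); 218 (np.int64(236), np.int64(279), 44); 226 None; 234 None;
```

The scene silhouette matches the initial hanging one within 1 px. Raise the gripper and check with a wrist view from above.

Request:
step_arm(moves=[{"tx": 0,"ty": 0,"tz": -40,"roll": 0},{"tx": 0,"ty": 0,"tz": -80,"roll": 0},{"tx": -20,"ty": 0,"tz": -105,"roll": 0},{"tx": -30,"ty": 0,"tz": -105,"roll": 0},{"tx": -30,"ty": 0,"tz": -105,"roll": 0},{"tx": -30,"ty": 0,"tz": -105,"roll": 0}])

```text
t: 20.9
eef_pos: [361.8, -277.6, 259.6]
tcp_rot: [-3.142, 0.0, -0.315]
ft_force: [-0.6, -0.3, -0.4]
opening: 1.001
grip_force: 0.0
```

Run:
```python
from h import *
w=optics.read_camera("wrist");np.savez("w9.npz",**w);s=env.state();print(s["t"],s["eef_pos"],s["tcp_rot"])
g=cv2.cvtColor(w["pixels"],cv2.COLOR_BGR2GRAY)
c=np.round(proj(w,(432.5,-299,115))).astype(int);print(c)
x0,y0=c[0]-45,c[1]-45
m=np.zeros_like(g);m[y0:y0+90,x0:x0+90]=(g[y0:y0+90,x0:x0+90]<90)
cs=max(cv2.findContours(m,0,1)[0],key=cv2.contourArea);(cx,cy),R=cv2.minEnclosingCircle(cs);print("dark blob",cv2.boundingRect(cs),(cx,cy),R,onz(w,(cx,cy),121))
im=cv2.resize(g[y0:y0+90,x0:x0+90],None,fx=1,fy=1)
for y in range(0,90,3): print("".join(" .:-=+*#%@"[min(9,int(v)//5)] if v<90 else "W" for v in im[y,::2]))
```

```text
20.95 [ 362.10191458 -277.68156116  259.23286924] [-3.14113609e+00  8.35068130e-04 -3.14602986e-01]
[256 113]
dark blob (240, 97, 41, 46) (258.0555419921875, 118.77777862548828) 23.637346267700195 [ 426.41706951 -299.00429062  121.        ]
WWWWWWWWWWWWWWWWWWWWWWWWWWWWWWWWWWWWWWWWWWWWW
WWWWWWWWWWWWWWWWWWWWWWWWWWWWWWWWWWWWWWWWWWWWW
WWWWWWWWWWWWWWWWWWWWWWWWWWWWWWWWWWWWWWWWWWWWW
WWWWWWWWWWWWWWWWWWWWWWWWWWWWWWWWWWWWWWWWWWWWW
WWWWWWWWWWWWWWWWWWWWWWWWWWWWWWWWWWWWWWWWWWWWW
WWWWWWWWWWWWWWWWWWWWWWWWWWWWWWWWWWWWWWWWWWWWW
WWWWWWWWWWWWWWWWWWWWWWWWWWWWWWWWWWWWWWWWWWWWW
WWWWWWWWWWWWWWWWWWWWWWWWWWWWWWWWWWWWWWWWWWWWW
WWWWWWWWWWWWWWWWWWWWWWWWWWWWWWWWWWWWWWWWWWWWW
WWWWWWWWWWWWWWWWWWWWWWWWW@WWWWWWWWWWWWWWWWWWW
WWWWWWWWWWWWWWWWWWWWWWWWWWWW@WWWWWWWWWWWWWWWW
WWWWWWWWWWWWWWWWWWWWWWWWWW@WW@@@WWWWWWWWWWWWW
WWWWWWWWWWWWWWWW@@@@%%%%%%@%%%@@@WWWWWWWWWWWW
WWWWWWWWWWWWWWW@@W@@@@@@@@@@@@@#@@WWWWWWWWWWW
WWWWWWWWWWWWWWW@@WWWWW@@@@@@@@@=+*@WWWWWWWWWW
WWWWWWWWWWWWWWW@@WWWWW@@@@@@@@@++++WWWWWWWWWW
WWWWWWWWWWWWWWW@@WWWWW@@@@@@@@@+++@WWWWWWWWWW
WWWWWWWWWWWWWWW@@WWW@@@@@@@@@@@==+*WWWWWWWWWW
WWWWWWWWWWWWWWW@@W@W@@@@@@@@@@@=+=%WWWWWWWWWW
WWWWWWWWWWWW@WW@@W@@@@@@@@@@@@@-+=*WWWWWWWWWW
WWWWWWWWWWWWWWW@@@@@@@@@@@@@@@@=++WWWWWWWWWWW
WWWWWWWWWWWWWWW@@@@@@@@@@@@@@@@=++WWWWWWWWWWW
WWWWWWWWWWWWWWW@@@@@@@@@@@@@@@@@@WWWWWWWWWWWW
WWWWWWWWWWWWWWWW@@@@@@@@@@@@@@@WWWWWWWWWWWWWW
WWWWWWWWWWWWWWWWWWWW@@@@@@@@@WWWWWWWWWWWWWWWW
WWWWWWWWWWWWWWWWWWWWWWWWWWWWWWWWWWWWWWWWWWWWW
WWWWWWWWWWWWWWWWWWWWWWWWWWWWWWWWWWWWWWWWWWWWW
WWWWWWWWWWWWWWWWWWWWWWWWWWWWWWWWWWWWWWWWWWWWW
WWWWWWWWWWWWWWWWWWWWWWWWWWWWWWWWWWWWWWWWWWWWW
WWWWWWWWWWWWWWWWWWWWWWWWWWWWWWWWWWWWWWWWWWWWW
```

The handle is upright, aligned with the tool, and centred at tool x ≈ +68.5. Regrasp it centred.

Request:
step_arm(moves=[{"tx": 35,"ty": 0,"tz": 0,"roll": 0},{"tx": 68.5,"ty": 0,"tz": 0,"roll": 0},{"tx": 68.5,"ty": 0,"tz": 0,"roll": 0},{"tx": 68.5,"ty": 0,"tz": 30,"roll": 0},{"tx": 68.5,"ty": 0,"tz": 60,"roll": 0},{"tx": 68.5,"ty": 0,"tz": 90,"roll": 0},{"tx": 68.5,"ty": 0,"tz": 108,"roll": 0},{"tx": 68.5,"ty": 0,"tz": 108,"roll": 0},{"tx": 68.5,"ty": 0,"tz": 108,"roll": 0}])

```text
t: 21.7
eef_pos: [427.2, -298.7, 150.8]
tcp_rot: [-3.14, 0.003, -0.314]
ft_force: [0.9, -0.2, 0.0]
opening: 0.999
grip_force: 0.0
```

Request:
step_arm(moves=[{"tx": 0,"ty": 0,"tz": 0,"roll": 0},{"tx": 0,"ty": 0,"tz": 0,"roll": 0},{"tx": 0,"ty": 0,"tz": 0,"roll": 0},{"tx": 0,"ty": 0,"tz": 0,"roll": 0},{"tx": 0,"ty": 0,"tz": 0,"roll": 0},{"tx": 0,"ty": 0,"tz": 0,"roll": 0},{"tx": 0,"ty": 0,"tz": 0,"roll": 0},{"tx": 0,"ty": 0,"tz": 0,"roll": 0},{"tx": 0,"ty": 0,"tz": 0,"roll": 0},{"tx": 0,"ty": 0,"tz": 0,"roll": 0},{"tx": 0,"ty": 0,"tz": 0,"roll": 0},{"tx": 0,"ty": 0,"tz": 0,"roll": 0}], grip=15)

```text
t: 22.7
eef_pos: [427.2, -298.9, 152.0]
tcp_rot: [3.142, 0.0, -0.314]
ft_force: [0.1, -0.1, 0.1]
opening: 0.275
grip_force: 30.0
```

Request:
step_arm(moves=[{"tx": 0,"ty": 0,"tz": 0,"roll": 0},{"tx": 0,"ty": 0,"tz": 0,"roll": 0},{"tx": 0,"ty": 0,"tz": 0,"roll": 0},{"tx": 0,"ty": 0,"tz": 0,"roll": 0}])

```text
t: 23.03
eef_pos: [427.3, -299.0, 152.0]
tcp_rot: [3.141, -0.0, -0.314]
ft_force: [-0.1, -0.7, -1.1]
opening: 0.271
grip_force: 30.0
```

Request:
step_arm(moves=[{"tx": 0,"ty": 0,"tz": -35,"roll": 0},{"tx": 0,"ty": 0,"tz": -70,"roll": 0},{"tx": 0,"ty": 0,"tz": -105,"roll": 0},{"tx": 0,"ty": 0,"tz": -132,"roll": 0},{"tx": 0,"ty": 0,"tz": -132,"roll": 0}])

```text
t: 23.45
eef_pos: [428.4, -299.9, 289.1]
tcp_rot: [3.138, -0.007, -0.314]
ft_force: [0.2, 0.2, -2.3]
opening: 0.275
grip_force: 30.0
```

Request:
step_arm(moves=[{"tx": 40,"ty": -262,"tz": 0,"roll": -0.314},{"tx": 40,"ty": -262,"tz": 0,"roll": -0.314},{"tx": 40,"ty": -262,"tz": 0,"roll": -0.314},{"tx": 40,"ty": -262,"tz": 0,"roll": -0.314},{"tx": 40,"ty": -262,"tz": 0,"roll": -0.314},{"tx": 40,"ty": -262,"tz": 0,"roll": -0.314},{"tx": 40,"ty": -262,"tz": 0,"roll": -0.314},{"tx": 40,"ty": -262,"tz": 0,"roll": -0.314},{"tx": 40,"ty": -262,"tz": 0,"roll": -0.314},{"tx": 40,"ty": -262,"tz": 0,"roll": -0.314}])

```text
t: 24.28
eef_pos: [545.8, -62.6, 283.2]
tcp_rot: [3.142, 0.001, -0.0]
ft_force: [-0.1, 0.3, -1.4]
opening: 0.27
grip_force: 30.0
```

Run:
```python
from h import *
r=optics.read_camera("scene");np.savez("s10.npz",**r);w=optics.read_camera("wrist")
s=env.state();print(s["t"],s["eef_pos"],s["tcp_rot"],force(6))
tip=s["eef_pos"]+[0,0,-130];print("tip",tip,"scene pred (bias added)",proj(r,tip)+[.7,1.1],"tab3",proj(r,(545.1,-62,121.9))+[.7,1.1])
p=proj(r,tip).astype(int);im=r["pixels"].astype(int)
for y in range(p[1]-14,p[1]+6,2): print(y," ".join("%3d/%3d"%(im[y,x].max(),np.ptp(im[y,x])) for x in range(p[0]-6,p[0]+8)))
c=tip+[0,0,93]
x=int(round(proj(w,c)[0]));k=cv2.cvtColor(w["pixels"],cv2.COLOR_BGR2GRAY)[:,x].astype(int);y0=int(proj(w,c+[26,0,6])[1]);print("rim pred",y0,k[y0-8:y0+8])
```

```text
24.3833 [545.79749379 -63.10591089 283.68632585] [ 3.14152015e+00  6.20880434e-04 -1.59902948e-03] (array([-0.27, -0.01, -2.27]), array([546., -63., 284.]), 'sd', np.float64(-2.05), 't', 24.6833)
tip [545.79749379 -63.10591089 153.68632585] scene pred (bias added) [244.99489721 165.1046446 ] tab3 [245.41017185 174.09027291]
150 201/102 195/ 98 171/ 78 129/ 37 103/  7 100/  1 102/  2 100/  2 100/  7 131/ 40 182/ 85 205/103 208/106 209/107
152 206/105 205/104 191/ 91 144/ 49 107/ 13  99/  1 101/  1 100/  2 100/  6 127/ 37 180/ 84 201/101 205/104 206/105
154 209/107 208/105 195/ 94 147/ 52 107/ 12 100/  2 101/  2 100/  2  96/  3 120/ 31 176/ 81 198/100 201/102 199/100
156 207/105 207/105 195/ 96 153/ 58 114/ 19 102/  4 102/  3 100/  4 104/ 10 132/ 42 177/ 82 196/ 98 202/102 204/103
158 201/102 200/102 197/100 188/ 92 168/ 77 134/ 55 113/ 42 118/ 45 150/ 65 183/ 88 199/ 99 203/103 202/102 201/102
160 197/ 99 198/101 200/101 201/102 191/ 98 154/ 86 123/ 79 125/ 77 154/ 83 184/ 93 194/ 98 193/ 97 190/ 96 189/ 95
162 201/104 201/103 200/101 198/101 188/ 96 154/ 84 128/ 81 128/ 79 152/ 82 179/ 92 189/ 95 191/ 97 191/ 97 191/ 96
164 195/ 99 193/ 97 192/ 97 190/ 96 185/ 95 166/ 87 153/ 83 159/ 86 177/ 92 187/ 95 191/ 96 193/ 98 194/ 98 195/ 98
166 192/ 97 192/ 98 191/ 98 191/ 98 190/ 97 190/ 97 192/ 98 194/ 98 196/ 99 197/ 99 198/101 198/100 197/100 198/100
168 190/ 96 192/ 97 195/ 98 197/100 198/100 198/100 197/100 198/100 198/100 197/ 99 198/100 199/100 201/101 203/103
rim pred 180 [130 132 132 117  87  83  98  79  39  26  28  30  27  26  26  26]
```

The probe is upright in the grip and the tip matches the prediction, 32 mm above tab 3. Descend.

Request:
step_arm(moves=[{"tx": -0.7,"ty": -1,"tz": 10,"roll": 0},{"tx": -0.7,"ty": -1,"tz": 20,"roll": 0},{"tx": -0.7,"ty": -1,"tz": 27,"roll": 0},{"tx": -0.7,"ty": -1,"tz": 27,"roll": 0},{"tx": -0.7,"ty": -1,"tz": 27,"roll": 0},{"tx": -0.7,"ty": -1,"tz": 27,"roll": 0}])

```text
t: 25.18
eef_pos: [545.7, -61.1, 257.0]
tcp_rot: [3.141, -0.0, -0.0]
ft_force: [-0.2, 0.6, -2.2]
opening: 0.269
grip_force: 30.0
```

Request:
step_arm(moves=[{"tx": 0,"ty": 0,"tz": 1.5,"roll": 0},{"tx": 0,"ty": 0,"tz": 3,"roll": 0},{"tx": 0,"ty": 0,"tz": 4.5,"roll": 0},{"tx": 0,"ty": 0,"tz": 6,"roll": 0},{"tx": 0,"ty": 0,"tz": 6,"roll": 0},{"tx": 0,"ty": 0,"tz": 6,"roll": 0}])

```text
t: 25.68
eef_pos: [545.6, -61.1, 251.0]
tcp_rot: [3.142, 0.0, -0.0]
ft_force: [-0.5, -0.4, -2.3]
opening: 0.272
grip_force: 30.0
```

```bash
python3 -c "
from h import *
print(force())"
```

```text
(array([-0.32,  0.07, -1.87]), array([545.6, -61.1, 251.1]), 'sd', np.float64(-1.65), 't', 26.0833)
```

Request:
step_arm(moves=[{"tx": 0,"ty": 0,"tz": 0.9,"roll": 0},{"tx": 0,"ty": 0,"tz": 1.8,"roll": 0},{"tx": 0,"ty": 0,"tz": 1.8,"roll": 0},{"tx": 0,"ty": 0,"tz": 1.8,"roll": 0}])

```text
t: 26.42
eef_pos: [545.6, -61.1, 249.1]
tcp_rot: [3.142, 0.0, -0.0]
ft_force: [-0.0, -0.4, -2.0]
opening: 0.271
grip_force: 30.0
```

```bash
python3 -c "
from h import *
print(force(6))"
```

```text
(array([-0.21,  0.2 , -2.  ]), array([545.6, -61.1, 249.2]), 'sd', np.float64(-1.81), 't', 26.7167)
```

Request:
step_arm(moves=[{"tx": 0,"ty": 0,"tz": 0.8,"roll": 0},{"tx": 0,"ty": 0,"tz": 1.5,"roll": 0},{"tx": 0,"ty": 0,"tz": 1.5,"roll": 0},{"tx": 0,"ty": 0,"tz": 1.5,"roll": 0}])

```text
t: 27.05
eef_pos: [545.6, -61.1, 247.7]
tcp_rot: [3.142, 0.0, -0.0]
ft_force: [0.4, -0.0, -1.1]
opening: 0.272
grip_force: 30.0
```

```bash
python3 -c "
from h import *
print(force(6))"
```

```text
(array([-0.19, -0.17, -1.79]), array([545.6, -61.1, 247.7]), 'sd', np.float64(-1.62), 't', 27.35)
```

Request:
step_arm(moves=[{"tx": 0,"ty": 0,"tz": 0.7,"roll": 0},{"tx": 0,"ty": 0,"tz": 1.3,"roll": 0},{"tx": 0,"ty": 0,"tz": 1.3,"roll": 0},{"tx": 0,"ty": 0,"tz": 1.3,"roll": 0}])

```text
t: 27.68
eef_pos: [545.6, -61.1, 246.6]
tcp_rot: [3.141, -0.0, -0.0]
ft_force: [-0.2, -0.3, 0.2]
opening: 0.27
grip_force: 30.0
```

```bash
python3 -c "
from h import *
print(force(6))"
```

```text
(array([-0.14, -0.2 ,  0.24]), array([545.6, -61.1, 246.6]), 'sd', np.float64(0.27), 't', 27.9833)
```

About 2.4 N and seated. Add 0.5 mm for about 4 N and hold.

Request:
step_arm(moves=[{"tx": 0,"ty": 0,"tz": 0.5,"roll": 0},{"tx": 0,"ty": 0,"tz": 0.5,"roll": 0},{"tx": 0,"ty": 0,"tz": 0.5,"roll": 0},{"tx": 0,"ty": 0,"tz": 0.5,"roll": 0},{"tx": 0,"ty": 0,"tz": 0.5,"roll": 0},{"tx": 0,"ty": 0,"tz": 0.5,"roll": 0},{"tx": 0,"ty": 0,"tz": 0.5,"roll": 0},{"tx": 0,"ty": 0,"tz": 0.5,"roll": 0},{"tx": 0,"ty": 0,"tz": 0.5,"roll": 0},{"tx": 0,"ty": 0,"tz": 0.5,"roll": 0}])

```text
t: 28.82
eef_pos: [545.6, -61.1, 245.9]
tcp_rot: [3.141, -0.0, -0.0]
ft_force: [0.0, 0.6, 2.6]
opening: 0.271
grip_force: 30.0
```

```bash
python3 -c "
from h import *
print(force(8))"
```

```text
(array([-0.1 ,  0.43,  2.02]), array([545.6, -61.1, 245.9]), 'sd', np.float64(1.94), 't', 29.2167)
```

4.2 N held for over a second. Retract and return the probe to the stand.

Request:
step_arm(moves=[{"tx": 0,"ty": 0,"tz": -10,"roll": 0},{"tx": 0,"ty": 0,"tz": -40,"roll": 0},{"tx": 0,"ty": 0,"tz": -40,"roll": 0},{"tx": -113,"ty": 238,"tz": -40,"roll": 0.314},{"tx": -113,"ty": 238,"tz": -40,"roll": 0.314},{"tx": -113,"ty": 238,"tz": -40,"roll": 0.314},{"tx": -113,"ty": 238,"tz": -40,"roll": 0.314},{"tx": -113,"ty": 238,"tz": -40,"roll": 0.314},{"tx": -113,"ty": 238,"tz": -40,"roll": 0.314},{"tx": -113,"ty": 238,"tz": -40,"roll": 0.314},{"tx": -113,"ty": 238,"tz": -40,"roll": 0.314},{"tx": -113,"ty": 238,"tz": -40,"roll": 0.314}])

```text
t: 30.22
eef_pos: [432.2, -299.3, 285.8]
tcp_rot: [-3.141, 0.0, -0.316]
ft_force: [0.8, 0.7, -1.4]
opening: 0.272
grip_force: 30.0
```

```bash
python3 -c "
from h import *
print(force(5))
print(env.state()['tcp_rot'],totool(np.array([432.4,-299.2,153])-force(3)[1]))"
```

```text
(array([ 0.46,  0.17, -1.94]), array([ 432.7, -298.4,  285.9]), 'sd', np.float64(-1.98), 't', 30.4667)
[ 3.14158886e+00 -7.69400174e-05 -3.12453943e-01] [ -0.23777603   1.22170886 133.00007853]
```

Request:
step_arm(moves=[{"tx": 0,"ty": 1,"tz": 20,"roll": 0},{"tx": 0,"ty": 1,"tz": 38,"roll": 0},{"tx": 0,"ty": 1,"tz": 52,"roll": 0},{"tx": 0,"ty": 1,"tz": 66,"roll": 0},{"tx": 0,"ty": 1,"tz": 66,"roll": 0},{"tx": 0,"ty": 1,"tz": 66,"roll": 0}])

```text
t: 31.12
eef_pos: [432.3, -299.8, 219.9]
tcp_rot: [-3.141, 0.001, -0.314]
ft_force: [-0.5, -0.3, -1.8]
opening: 0.271
grip_force: 30.0
```

Request:
step_arm(moves=[{"tx": 0,"ty": 0,"tz": 15,"roll": 0},{"tx": 0,"ty": 0,"tz": 30,"roll": 0},{"tx": 0,"ty": 0,"tz": 45,"roll": 0},{"tx": 0,"ty": 0,"tz": 57,"roll": 0},{"tx": 0,"ty": 0,"tz": 66,"roll": 0},{"tx": 0,"ty": 0,"tz": 66,"roll": 0},{"tx": 0,"ty": 0,"tz": 66,"roll": 0}])

```text
t: 31.7
eef_pos: [432.5, -300.2, 154.5]
tcp_rot: [3.141, -0.0, -0.314]
ft_force: [0.1, -0.3, -2.4]
opening: 0.27
grip_force: 30.0
```

Flange is about 2 mm above the plate and nothing is binding. Lower the rest, release, and rise clear.

Request:
step_arm(moves=[{"tx": 0,"ty": -0.5,"tz": 1.5,"roll": 0},{"tx": 0,"ty": -0.5,"tz": 1.5,"roll": 0},{"tx": 0,"ty": -0.5,"tz": 1.5,"roll": 0}])

```text
t: 31.95
eef_pos: [432.6, -299.7, 153.0]
tcp_rot: [3.141, -0.001, -0.314]
ft_force: [-0.5, 0.2, -2.2]
opening: 0.27
grip_force: 30.0
```

Request:
step_arm(moves=[{"tx": 0,"ty": 0,"tz": 0,"roll": 0},{"tx": 0,"ty": 0,"tz": 0,"roll": 0},{"tx": 0,"ty": 0,"tz": 0,"roll": 0},{"tx": 0,"ty": 0,"tz": 0,"roll": 0},{"tx": 0,"ty": 0,"tz": 0,"roll": 0},{"tx": 0,"ty": 0,"tz": 0,"roll": 0},{"tx": 0,"ty": 0,"tz": 0,"roll": 0},{"tx": 0,"ty": 0,"tz": 0,"roll": 0},{"tx": 0,"ty": 0,"tz": 0,"roll": 0},{"tx": 0,"ty": 0,"tz": 0,"roll": 0},{"tx": 0,"ty": 0,"tz": 0,"roll": 0}], grip=95)

```text
t: 32.87
eef_pos: [432.4, -299.6, 152.4]
tcp_rot: [3.141, -0.0, -0.314]
ft_force: [0.2, -0.9, 0.5]
opening: 0.972
grip_force: 0.0
```

Request:
step_arm(moves=[{"tx": 0,"ty": 0,"tz": -30,"roll": 0},{"tx": 0,"ty": 0,"tz": -65,"roll": 0},{"tx": 0,"ty": 0,"tz": -107,"roll": 0},{"tx": -30,"ty": 0,"tz": -107,"roll": 0},{"tx": -70,"ty": 0,"tz": -107,"roll": 0},{"tx": -70,"ty": 0,"tz": -107,"roll": 0},{"tx": -70,"ty": 0,"tz": -107,"roll": 0},{"tx": -70,"ty": 0,"tz": -107,"roll": 0}])

```text
t: 33.53
eef_pos: [366.1, -278.3, 259.8]
tcp_rot: [3.141, -0.001, -0.315]
ft_force: [1.1, 0.5, -0.4]
opening: 1.0
grip_force: 0.0
```

Run:
```python
from h import *
w=optics.read_camera("wrist");s=env.state();print(s["t"],s["eef_pos"],s["opening"])
g=cv2.cvtColor(w["pixels"],cv2.COLOR_BGR2GRAY);c=np.round(proj(w,(432.5,-299,115))).astype(int)
x0,y0=c[0]-45,c[1]-45;m=np.zeros_like(g);m[y0:y0+90,x0:x0+90]=(g[y0:y0+90,x0:x0+90]<90)
cs=max(cv2.findContours(m,0,1)[0],key=cv2.contourArea);q=cv2.minEnclosingCircle(cs);print(cv2.boundingRect(cs),q,"flange",onz(w,q[0],121))
r=optics.read_camera("scene");r0=dict(np.load("scene0.npz"))
for R in (r0,r):
    for y in range(160,192,4):
        v=np.where(R["pixels"][y,138:170].max(1)<60)[0]+138;print(y,(int(v.min()),int(v.max())) if len(v) else None,end="; ")
    print()
```

```text
33.5833 [ 366.38784246 -278.3605383   259.57295395] 0.9988142044284352
(240, 94, 41, 48) ((257.3087158203125, 116.87169647216797), 24.1303768157959) flange [ 432.93284248 -299.6632918   121.        ]
160 (147, 153); 164 (147, 154); 168 (148, 156); 172 (148, 156); 176 (149, 156); 180 (150, 159); 184 (147, 162); 188 (150, 155); 
160 (146, 154); 164 (146, 155); 168 (147, 155); 172 (148, 156); 176 (149, 156); 180 (149, 159); 184 (147, 162); 188 (150, 155);
```

The probe hangs centred and upright, matching the initial silhouette, and the gripper is clear. Handing in.

```bash
python3 -c "
from cell import env
print(env.job_done())"
```

```text
the job is handed in; nothing more can be done
None
```

I pressed all three tabs in order, thick end to thin, at about 4.5, 4 and 4 N for over half a second each, then hung the probe upright in its stand and handed the job in at about 34 s; the verdict was not shown, and tabs 1 and 2 were pressed about 8° off square (limit 14°).

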